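# Change a T-slot bolt feeder over to long bolts

### The arm

A 6-joint arm with a two-finger parallel gripper is mounted at the origin on the work surface. World frame = base frame: x ahead of the robot, y to its left, z up, the work surface at z = 0. Lengths are in m, angles in rad, forces in N, time in s.
With the tool pointing down it reaches from about 0.35 to 0.975 m from the base axis. Payload 4.9 kg.
Tool frame: the origin (TCP) lies midway between the tips of the shut fingers; the grasp point (between the pads) lies behind it (manip.grasp_offset is the y of the grasp point in the tool frame, in m); y points along the fingers, z is the direction in which the jaws open and shut, and the axes are right-handed (so a half turn about y gives the same grasp; the last joint's range is limited). The gripper opens to 85 mm and grips with 20 to 120 N. Pads are 22 mm wide; open, the fingers measure 114 mm over their backs; the gripper's body (76 mm by 85 mm) begins 54 mm behind the grasp point. The pads swing forward as they close: fully open they stand 13 mm farther back than shut.
Start: joints at [-1.433, 0.053, 1.613, -0, 1.476, -0.119], TCP at [0.159, -0.604, 0.231] pointing down, gripper open.
Joint ranges: [-3.01, 3.01], [-1.01, 2.22], [0.06, 2.58], [-1.02, 4.17], [0.09, 2.62], [-3.14, 3.14]. Speed limits (rad/s): [2.57, 2.57, 3.14, 3.14, 3.14, 3.14].

### API

Orientations are given as a unit quaternion [w, x, y, z].
In Python, from plant import manip gives the robot as it stands. The module is installed in compiled form; this text tells all that it offers.
- The arm moves only by the shell command python3 -m jog 'ROWS'. ROWS is a JSON object of lists of equal length, an entry for each row: "offset": the shift along the world's x, y, z in units of 50 mm (1.0 is 50 mm), a list of three; "angular": the turn, a rotation vector about the world's x, y, z in units of 6 degrees (1.0 is 6 degrees), a list of three; "jaw": the finger opening in mm, from 0 to 85.4. In form: {"offset": [[tx, ty, tz], ...], "angular": [[ax, ay, az], ...], "jaw": [jaw, ...]}. A call has 1 to 12 rows; each row shifts and turns the commanded pose from where the row before left it; what a row does not reach is not made up. A row lasts 1/10 s, in which the tool goes at most 50 mm and 8.59 degrees, less where a joint would pass 70% of its speed; a pose out of reach is approached as far as the arm can. A call is refused whole if a number of a shift passes 1 or a number of a turn 1, either way. A call with a gripper value outside its range is refused whole. The fingers move at their own pace and stop on an object; the grip force is fixed at half the most. Time passes only in rows, so rows that do not move let the fingers close. It gives the time, the measured TCP pose, the force and the opening at its end, in the units of the state.
- manip.state(): the state, without advancing time (a new reading comes with each control period).
- manip.grab_frame(name): name is "scene" or "top"; returns the picture (480x640x3 uint8, blue, green, red); there is no depth.
- manip.camera_model(name): a dict with "fx", "fy", "cx", "cy" (pixels), "k1" (the pictures are not rectified: a ray, as slopes to the right and down, at radius r is drawn at 1 + k1 r^2 times it, then the intrinsics apply), "rvec" (rotation vector, rad) and "tvec" (3), from world to camera coordinates, as OpenCV has them. Camera axes: x right, y down, z forward; pixel columns grow to the right and rows downward; lengths in m; the calibration is good to about 2 mm. A picture is of the moment at which its call begins. camera_model takes no time and is no camera call.
- manip.job_done(): hands the job in, once; it reports no verdict.
The state is a dict: "time": time; "joint_pos": joint angles; "joint_vel": joint speeds; "joint_efforts": joint torques, N m; "tool_pos": TCP position; "tool_rot": TCP orientation; "contact_force": force on the tool from outside, world axes, zero at the start; "ft_torque": the same for the moment, N m; "gripper_width": opening from 0.0 (shut) to 1.0 (fully open).
Only numpy, scipy, OpenCV 4.12 (cv2) and the standard library are available. Lean on these libraries where they do the work, as an engineer would, in place of code of your own. Each camera call takes 0.05 s, during which the arm holds its last target.

### The job

Change the bolt feeder on the welding bench over to the long T-slot bolts: swing its sprung lever down to the stop and let it spring back, so that the old short bolt runs out into the pick-up nest, and put that bolt in the scrap box. Only when the feeder is empty, feed every loose long bolt on the bench into the mouth of the chute, so that all hang head up in line behind the gate. Then work the lever once more, so that a single long bolt waits in the nest and the others stay queued behind the gate, with the lever back up; leave the hammer and the tape measure where they lie.

Things in the scene. Friction and masses are not known exactly. Their poses are not given: they have to be found in the camera images.
- feeder: Bolt feeder: green and bare-metal stand, base plate 360 x 110 x 8 mm, fixed to the bench; place and heading vary. Origin under the base, x towards its low end. A bolt hangs in its sloping slot by the head's underside, shank down and square to the rails, and slides downhill by itself (the rails are slick); laid along the slot at the mouth, it tips shank down by itself.
- track: The feeder's sloping track. Origin: slot centre line, level with the rails' top, where the front gate blade holds back the queue, 165 mm above the bench. x runs downhill along the slot (17 degrees), y across towards the lever, z up, square to the rails. Slot 22 mm wide between two flat rails, each 18 mm wide, from x = -275 mm on. All offsets below are in this frame.
- gate (a point): Where the first queued bolt's axis waits at the gate: x = -9 mm, at the rails' top; the next stand 32 to 45 mm apart behind it. From x = -150 to +15 mm heads run under lips, 19 mm above the rails (covered part 58 mm wide, 22 mm high), so bolts go in at the mouth and come out at the nest only.
- mouth (a point): Middle of the open mouth, slot centre line at the rails' top, x = -214 mm. From x = -275 to -153 mm cheeks slope up at 45 degrees, from 27 mm beside the centre line at the rails to 47 mm beside and 20 mm above. Best lay a bolt with its head downhill at about x = -185 mm and the shank uphill: let go, it swings down clear of the bolts already queued.
- nest (a point): Open pick-up nest at the low end: slot centre line at the rails' top, x = +45 mm, where the axis of a bolt let through stops against the end plate. Rails here are only 4 mm wide (outer faces 15 mm each side of the centre line), so fingers pass beside them to take the head from above, closing across the slot; lift until the shank is clear.
- lever (a joint): Feeder's sprung lever: 0 = up at rest, 0.70 rad = down at its stop; a spring returns it (3 to 6 N at the grip). Shaft along the track's x at y = 0, z = -110 mm. At rest its front blade holds the queue; at the stop a rear blade holds the second bolt and the first alone slides to the nest within 0.4 s; on release the queue moves up to the front blade.
- lever_grip (a point): Centre of the lever's black grip: round bar 20 mm in diameter, 64 mm long, parallel to the track's x, 160 mm from the shaft. At rest at x = 41, y = 113, z = +3 mm of the track (leaning 45 degrees out from its z); it swings outwards and down to y = 160, z = -97 mm.
- bolt0_mid (a point): Long steel T-slot bolt with a square head, 92 mm overall: point half-way along, z towards the head. Shank 18 mm dia. x 78 mm; head 32 x 32 x 14 mm; 0.24 kg, balance point about 14 mm from the centre towards the head. Starts lying on the bench, centre 13 mm up, head end 6 degrees higher. Hanging in the track, its centre is 32 mm below the rails' top. May be absent.
- bolt1_mid (a point): Long steel T-slot bolt with a square head, 92 mm overall: point half-way along, z towards the head. Shank 18 mm dia. x 78 mm; head 32 x 32 x 14 mm; 0.24 kg, balance point about 14 mm from the centre towards the head. Starts lying on the bench, centre 13 mm up, head end 6 degrees higher. Hanging in the track, its centre is 32 mm below the rails' top. May be absent.
- bolt2_mid (a point): Long steel T-slot bolt with a square head, 92 mm overall: point half-way along, z towards the head. Shank 18 mm dia. x 78 mm; head 32 x 32 x 14 mm; 0.24 kg, balance point about 14 mm from the centre towards the head. Starts lying on the bench, centre 13 mm up, head end 6 degrees higher. Hanging in the track, its centre is 32 mm below the rails' top. May be absent.
- bolt3_mid (a point): Long steel T-slot bolt with a square head, 92 mm overall: point half-way along, z towards the head. Shank 18 mm dia. x 78 mm; head 32 x 32 x 14 mm; 0.24 kg, balance point about 14 mm from the centre towards the head. Starts lying on the bench, centre 13 mm up, head end 6 degrees higher. Hanging in the track, its centre is 32 mm below the rails' top. May be absent.
- bolt4_mid (a point): Long steel T-slot bolt with a square head, 92 mm overall: point half-way along, z towards the head. Shank 18 mm dia. x 78 mm; head 32 x 32 x 14 mm; 0.24 kg, balance point about 14 mm from the centre towards the head. Starts lying on the bench, centre 13 mm up, head end 6 degrees higher. Hanging in the track, its centre is 32 mm below the rails' top. May be absent.
- short_mid (a point): Old short steel T-slot bolt, hanging at the feeder's gate at the start; point half-way along its axis, z towards the head. 54 mm overall: shank 18 mm dia. x 40 mm, square head as on the long bolts; 0.16 kg. Hanging, its centre is 13 mm below the rails' top and its head stands 0 to 14 mm above them.
- scrap_box: Grey open scrap box on the left of the feeder, fixed to the bench, 150 x 130 mm (x, y) and 55 mm high, walls and floor 4 mm; origin at the centre of its underside.
- hammer: Bystander: hammer lying on the bench, 310 mm long with a 112 mm head, 37 mm high.
- tape: Bystander: tape measure, 70 x 66 x 36 mm; origin at the centre of its underside.
There are look-alikes about, which are no part of the job. What is shaped like the part that bears bolt1_mid but black or purple is not meant. What is shaped like the part that bears bolt4_mid but blue is not meant.

How it is judged:
By the outcome, as a careful person would: the job done as asked, in the order asked, and still so for the second after the job is handed in, with the robot touching nothing.
Of bolt0, bolt1, bolt2, bolt3, bolt4 only 3 to 5 are there at a start; the rules pass over those that are not, and their reading is None.
At some moment in a run one of bolt0, bolt1, bolt2, bolt3, bolt4 may be knocked a few centimetres aside while the robot is not near it.
Once in a run the grip may slacken for a moment while it holds something.
It also fails if it takes over 210 s, if anything falls off the work surface, if the arm or the gripper's body presses on something with over 40 N, if the wrist force passes 120 N, or if a joint passes its speed limit or range.

## Working session

There is one attempt and no reset: what is moved stays moved. The work goes in short steps, Python scripts to look and compute and a shell command to move; the robot and the scene stay as the last step left them, time stands still between calls to the robot, and variables do not carry over. Pictures are saved under pics/ and viewed, and the job is handed in when it is done.

```bash
mkdir -p pics; ls
python3 - <<'E'
from plant import manip
import cv2
s=manip.state();print(s, manip.grasp_offset)
for n in("scene","top"):
    cv2.imwrite(f"pics/{n}0.png",manip.grab_frame(n));print(manip.camera_model(n))
E
```

```text
pics
{'time': 0.0, 'joint_pos': array([-1.43297922e+00,  5.33555359e-02,  1.61432823e+00,  1.87019044e-05,
        1.47599601e+00, -1.19009919e-01]), 'joint_vel': array([-0.00030494,  0.00134051,  0.00043126, -0.00216626,  0.00015595,
        0.00011957]), 'joint_efforts': array([ 1.43653018e-03, -3.93682086e+01, -3.70172024e+01,  1.14224904e-04,
        7.07826490e-03,  1.75081760e-05]), 'tool_pos': array([ 0.15866955, -0.60386614,  0.2300434 ]), 'tool_rot': array([ 0.09055168, -0.0905524 ,  0.70202232, -0.70054644]), 'contact_force': array([-0.0984384 ,  0.14163156, -0.25788098]), 'ft_torque': array([ 0.01638391,  0.02757673, -0.01300816]), 'gripper_width': 0.9987715415501606} -0.0187
{'fx': 609.3524556796567, 'fy': 609.3524556796567, 'cx': 312.2395795208037, 'cy': 234.17628950068425, 'k1': -0.0428161961151465, 'rvec': array([ 2.21982801,  0.75062097, -0.29562933]), 'tvec': array([-0.31696958, -0.12308426,  2.03987368])}
{'fx': 546.2296905935855, 'fy': 546.2296905935855, 'cx': 326.21309334325525, 'cy': 239.97695823293517, 'k1': 0.05790694160227571, 'rvec': array([ 2.09398915, -2.13954095,  0.20647018]), 'tvec': array([-0.05491163,  0.46122776,  1.53322626])}
```

View pics/scene0.png

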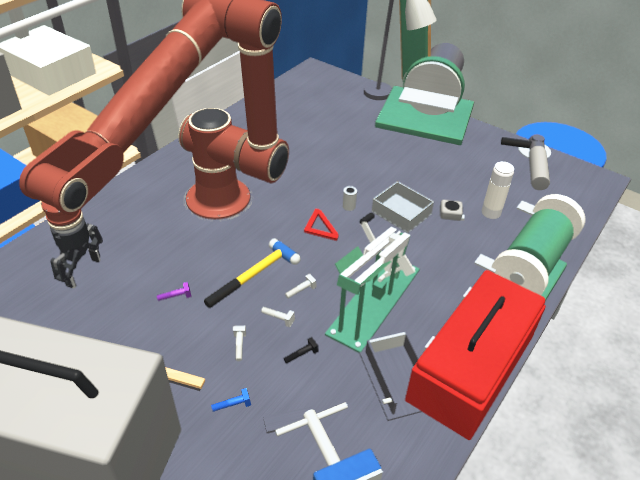

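View pics/top0.png

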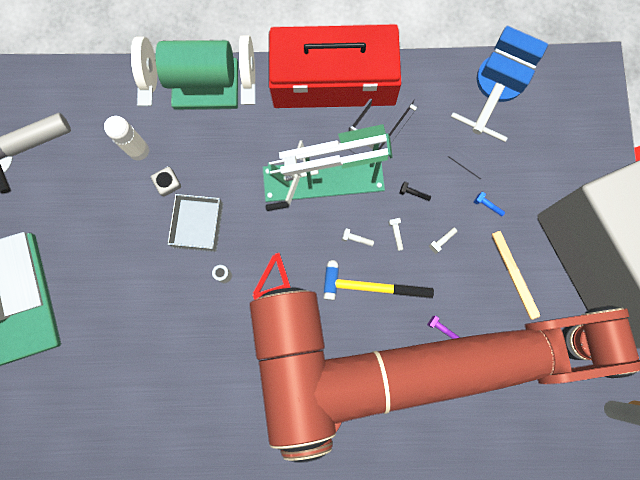

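Candidates for the long bolts:
- Bare-steel bolts in top: A (357,238), B (397,234), C (444,240).
- Look-alikes in top: black (415,190), blue (488,203), purple (442,327).

The feeder's low end points left in top, and the lever grip is at (277,206).

```bash
cat > h.py <<'E'
import numpy as np, cv2
from scipy.spatial.transform import Rotation as R
from scipy.optimize import least_squares
from plant import manip
def cam(n):
    c=manip.camera_model(n);Rm=cv2.Rodrigues(np.array(c['rvec']))[0];return c,Rm,np.array(c['tvec'])
def proj(n,P):
    c,Rm,t=cam(n);p=np.atleast_2d(P)@Rm.T+t;s=p[:,:2]/p[:,2:];s=s*(1+c['k1']*(s**2).sum(1,keepdims=True))
    return s*[c['fx'],c['fy']]+[c['cx'],c['cy']]
def ray(n,uv):
    c,Rm,t=cam(n);d=(np.array(uv,float)-[c['cx'],c['cy']])/[c['fx'],c['fy']];s=d.copy()
    for _ in range(20): s=d/(1+c['k1']*(s@s))
    return -Rm.T@t, Rm.T@np.append(s,1)
def onz(n,uv,z):
    o,d=ray(n,uv);return o+d*(z-o[2])/d[2]
def tri(uvt,uvs):
    o1,d1=ray('top',uvt);o2,d2=ray('scene',uvs)
    a=np.linalg.lstsq(np.c_[d1,-d2],o2-o1,rcond=None)[0]
    p,q=o1+a[0]*d1,o2+a[1]*d2;return (p+q)/2,np.linalg.norm(p-q)
def snap(n,name,box=None,k=1):
    im=manip.grab_frame(n)
    if box: im=im[box[1]:box[3],box[0]:box[2]]
    if k!=1: im=cv2.resize(im,None,fx=k,fy=k,interpolation=cv2.INTER_CUBIC)
    cv2.imwrite(f'pics/{name}.png',im)
E
python3 - <<'E'
import cv2
t=cv2.imread('pics/top0.png');s=cv2.imread('pics/scene0.png')
cv2.imwrite('pics/c1.png',cv2.resize(t[90:220,250:410],None,fx=5,fy=4.6,interpolation=2)[:600])
cv2.imwrite('pics/c1.png',cv2.resize(t[95:215,250:410],None,fx=5,fy=5,interpolation=2))
cv2.imwrite('pics/c2.png',cv2.resize(s[200:350,310:440],None,fx=4,fy=4,interpolation=2))
cv2.imwrite('pics/c3.png',cv2.resize(t[205:265,325:475],None,fx=5,fy=5,interpolation=2))
cv2.imwrite('pics/c4.png',cv2.resize(s[260:370,220:330],None,fx=5,fy=5,interpolation=2))
E
```

```text
(no output)
```

View pics/c1.png

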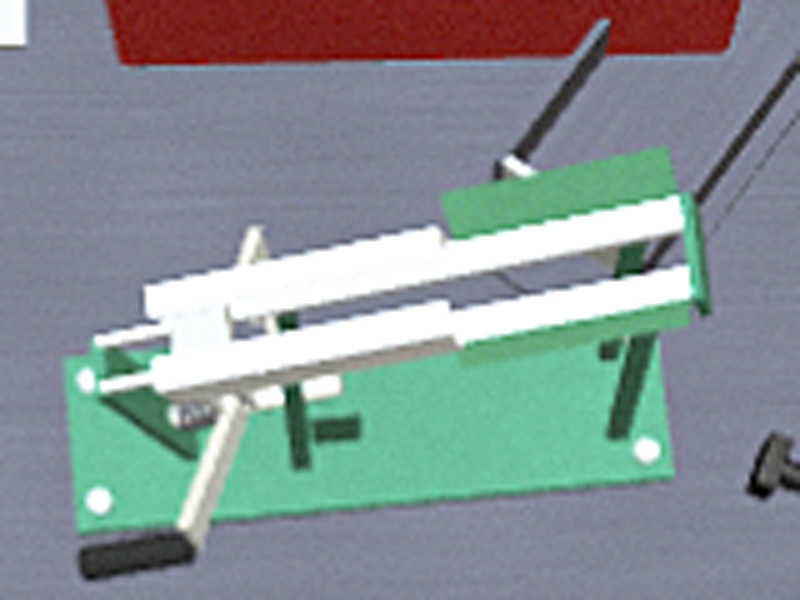

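View pics/c2.png

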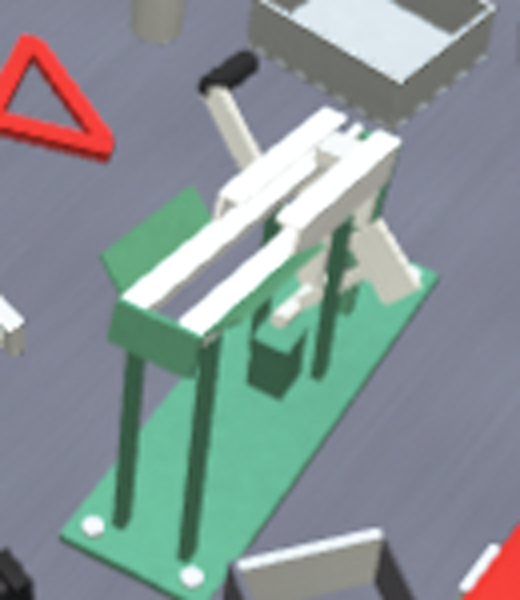

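View pics/c3.png

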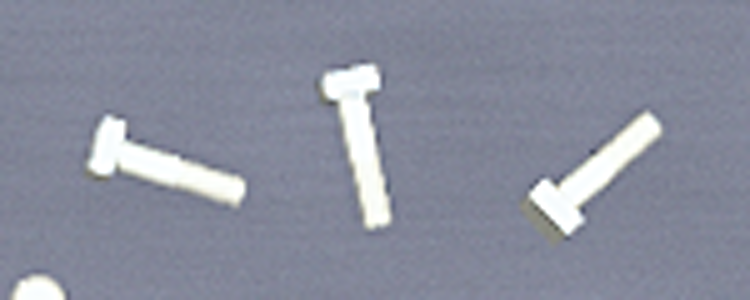

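View pics/c4.png

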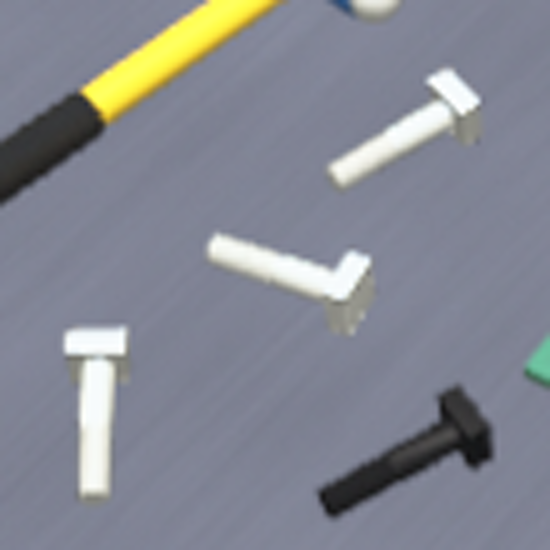

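```bash
cat > track.py <<'E'
from h import *
def track(p):
    x,y,yaw=p
    Rm=R.from_euler('z',yaw).as_matrix()@R.from_euler('y',17,degrees=True).as_matrix()
    return np.array([x,y,.165]),Rm
def tw(p,L): o,Rm=track(p); return np.atleast_2d(L)*1e-3@Rm.T+o
E
python3 - <<'E'
from track import *
# (cam, crop px, track mm)
T=lambda u,v:(250+u/5,95+v/5)
S=lambda u,v:(310+u/4,200+v/4)
obs=[('top',T(145,287),(15,-29,22)),('top',T(437,228),(-150,-29,22)),('top',T(680,197),(-275,-29,0)),
('top',T(138,553),(41,113,3)),('scene',S(228,72),(41,113,3)),
('scene',S(122,300),(-275,29,0)),('scene',S(195,337),(-275,-29,0)),('scene',S(332,107),(15,29,22)),('scene',S(400,138),(15,-29,22)),
('top',T(690,290),(-275,29,0))]
f=lambda p:np.concatenate([proj(c,tw(p,L))[0]-uv for c,uv,L in obs])
r=least_squares(f,[.8,.1,1.5],loss='soft_l1');print(r.x,np.degrees(r.x[2]))
for o,e in zip(obs,f(r.x).reshape(-1,2)):print(o[0],o[2],e.round(1))
np.save('trk.npy',r.x)
p=r.x
print(tri(T(138,553),S(228,72)),tw(p,[41,113,3]))
W=[[(-275,29,0),(15,29,0)],[(-275,-29,0),(15,-29,0)],[(-275,11,0),(60,11,0)],[(-275,-11,0),(60,-11,0)],[(-150,29,22),(15,29,22),(15,-29,22),(-150,-29,22)],[(-153,27,0),(-153,47,20),(-275,47,20),(-275,27,0)],[(-153,-27,0),(-153,-47,20),(-275,-47,20)],[(9,113,3),(73,113,3)],[(45,-11,0),(45,11,0)]]
for n,box,k in(('top',(250,95,410,215),5),('scene',(310,200,440,350),4)):
    im=cv2.imread(f'pics/{n}0.png')[box[1]:box[3],box[0]:box[2]];im=cv2.resize(im,None,fx=k,fy=k,interpolation=2)
    for w in W: cv2.polylines(im,[((proj(n,tw(p,w))-box[:2]+.5)*k).astype(int)],False,(0,0,255),1)
    cv2.imwrite(f'pics/ov_{n}.png',im)
E
```

```text
[0.65287189 0.03429883 1.64441259] 94.21790137521218
top (15, -29, 22) [ 0.4 -0.7]
top (-150, -29, 22) [ 0.1 -0.8]
top (-275, -29, 0) [-0.4 -1.4]
top (41, 113, 3) [-0.3 -0.4]
scene (41, 113, 3) [-0.3  0.5]
scene (-275, 29, 0) [-1.  -1.6]
scene (-275, -29, 0) [ 1.8 -0.9]
scene (15, 29, 22) [-2.3 -0. ]
scene (15, -29, 22) [-0.3  0.3]
top (-275, 29, 0) [0.2 1.1]
(array([0.53667254, 0.06591288, 0.15711786]), np.float64(0.0024660957037503724)) [[0.53722966 0.06596474 0.15588167]]
```

View pics/ov_top.png

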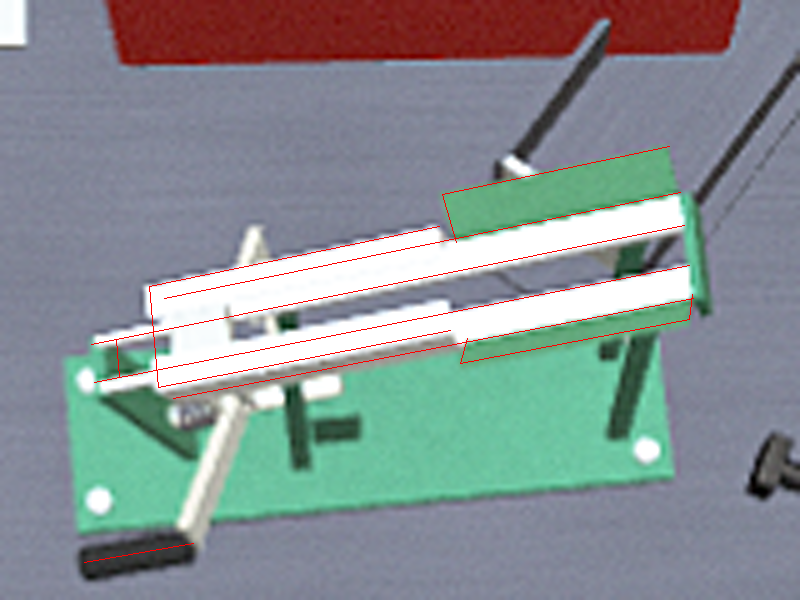

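View pics/ov_scene.png

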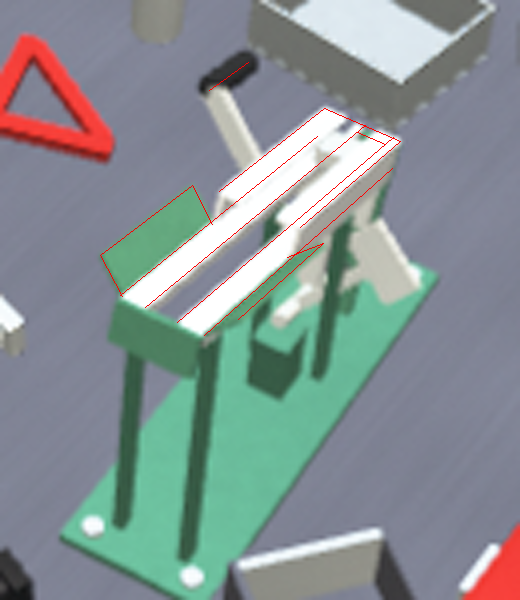

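Run:
```python
from track import *
T=lambda u,v:(250+u/5-.4,95+v/5-.4)
S=lambda u,v:(310+u/4-.37,200+v/4-.37)
obs=[('top',T(145,287),(15,-29,22)),('top',T(437,228),(-150,-29,22)),('top',T(680,196),(-275,-29,0)),
('top',T(668,147),(-275,-47,20)),('top',T(441,193),(-153,-47,20)),('top',T(691,326),(-275,47,20)),('top',T(460,365),(-153,47,20)),
('top',T(137,555),(41,113,3)),('scene',S(229,72),(41,113,3)),
('scene',S(103,256),(-275,47,20)),('scene',S(192,187),(-153,47,20)),
('scene',S(122,300),(-275,29,0)),('scene',S(332,107),(15,29,22)),('scene',S(400,138),(15,-29,22)),
('top',T(690,292),(-275,29,0))]
def run(free):
    def f(q):
        return np.concatenate([proj(c,tw(q[:3],L)+([0,0,q[3]] if free else 0))[0]-uv for c,uv,L in obs])
    r=least_squares(f,[.65,.03,1.64,0][:4 if free else 3],loss='soft_l1');print(r.x,np.degrees(r.x[2]));return r,f
run(True)
r,f=run(False)
for o,e in zip(obs,f(r.x).reshape(-1,2)):print(o[0],o[2],e.round(1))
np.save('trk.npy',r.x);p=r.x
for n,L in dict(grip=(41,113,3),griplow=(41,160,-97),nest=(45,0,0),gate=(-9,0,0),mouth=(-214,0,0),head=(-185,0,0)).items():print(n,tw(p,L)[0].round(4))
print(track(p)[1].round(4))
# box corners (rim z=.055) from top
for uv in [(175,196),(221,197),(169,246),(214,249)]: print('box',onz('top',uv,.055))
# base corners
for u,v in[(66,357),(80,531),(673,476)]:print('base',onz('top',T(u,v),.008))
# bolts: head-end & shank end from top c3 crops
B=lambda u,v:np.array((325+u/5-.4,205+v/5-.4))
for nme,h,s in(('A',(108,147),(236,192)),('B',(350,84),(377,218)),('C',(558,207),(650,124))):
    a=onz('top',B(*h),.016);b=onz('top',B(*s),.010);d=(a-b)[:2];L=np.hypot(*d);print(nme,a,b,L,np.degrees(np.arctan2(d[1],d[0])))
```

```text
[ 6.52636490e-01  3.51952726e-02  1.64629711e+00 -9.91841265e-04] 94.32587596891584
[0.65250757 0.0350754  1.64643908] 94.33401037324488
top (15, -29, 22) [ 0.5 -0.1]
top (-150, -29, 22) [ 0.1 -0.4]
top (-275, -29, 0) [-0.3 -0.8]
top (-275, -47, 20) [-0.2 -0.2]
top (-153, -47, 20) [-0.   0.2]
top (-275, 47, 20) [-0.6 -1.5]
top (-153, 47, 20) [-0.2 -0.3]
top (41, 113, 3) [ 0.1 -0.3]
scene (41, 113, 3) [-0.2  0.7]
scene (-275, 47, 20) [-0.4 -0.4]
scene (-153, 47, 20) [ 0.1 -0.8]
scene (-275, 29, 0) [-0.4 -1.4]
scene (15, 29, 22) [-1.9  0.1]
scene (15, -29, 22) [0.  0.4]
top (-275, 29, 0) [0.3 1.1]
grip [0.5368 0.0665 0.1559]
griplow [0.4921 0.0338 0.0603]
nest [0.6493 0.078  0.1518]
gate [0.6532 0.0265 0.1676]
mouth [ 0.668  -0.169   0.2276]
head [ 0.6659 -0.1413  0.2191]
[[-0.0723 -0.9971 -0.0221]
 [ 0.9536 -0.0756  0.2915]
 [-0.2924  0.      0.9563]]
box [0.59808881 0.37214674 0.055     ]
box [0.5923918  0.23891193 0.055     ]
box [0.45035284 0.38444365 0.055     ]
box [0.43877876 0.25640503 0.055     ]
base [0.70073974 0.12295758 0.008     ]
base [0.59126349 0.11453512 0.008     ]
base [ 0.61754124 -0.24256614  0.008     ]
A [ 0.48248677 -0.12415473  0.016     ] [ 0.45495188 -0.19909822  0.01      ] 0.07984169314698263 69.82623329742226
B [ 0.51742187 -0.26840605  0.016     ] [ 0.43756477 -0.28135102  0.01      ] 0.08089949678551772 9.207655230823317
C [ 0.44074229 -0.38650772  0.016     ] [ 0.49052817 -0.4447715   0.01      ] 0.07663747294295019 130.51359035611813
```

```bash
cat > plan.py <<'E'
from track import *
P=np.load('trk.npy')
def toolR(appr,jaw):
    y=np.array(appr,float);y/=np.linalg.norm(y);z=np.array(jaw,float);z-=z@y*y;z/=np.linalg.norm(z)
    return np.c_[np.cross(y,z),y,z]
def cur():
    s=manip.state();q=s['tool_rot'];return s,s['tool_pos'],R.from_quat(np.r_[q[1:],q[0]])
def go(grasp=None,tcp=None,appr=(0,0,-1),jaw=None,back=.0187,flip=None):
    s,p,r=cur()
    Rm=r.as_matrix()
    if jaw is None: jaw=Rm[:,2]
    best=None
    for sg in (1,-1):
        if flip is not None and sg!=flip: continue
        Rt=toolR(appr,sg*np.array(jaw));rv=(R.from_matrix(Rt)*r.inv()).as_rotvec()
        if best is None or np.linalg.norm(rv)<np.linalg.norm(best[1]): best=(Rt,rv,sg)
    Rt,rv,sg=best
    t=np.array(tcp) if tcp is not None else np.array(grasp)+back*Rt[:,1]
    print('tcp',p.round(4),'->',t.round(4),'OFFSET units',((t-p)/.05).round(3),'TURN units',(np.degrees(rv)/6).round(2),'sg',sg,'F',s['contact_force'].round(1),'w',round(s['gripper_width']*85.4,1),'t',round(s['time'],2),'J',s['joint_pos'].round(2))
E
python3 - <<'E'
from plan import *
o,Rm=track(P)
g=tw(P,[41,113,3])[0]
go(grasp=g+[0,0,.12],jaw=Rm[:,1]); print(cur()[2].as_matrix().round(3))
E
```

```text
tcp [ 0.1587 -0.6039  0.2302] -> [0.5368 0.0665 0.2572] OFFSET units [ 7.562 13.409  0.541] TURN units [-1.000e-02 -1.000e-02  1.327e+01] sg -1 F [ 0.2 -0.8  0.4] w 85.5 t 0.1 J [-1.43  0.05  1.61  0.    1.48 -0.12]
[[-0.967 -0.     0.254]
 [-0.254  0.002 -0.967]
 [-0.    -1.    -0.002]]
```

```bash
python3 -m jog '{"offset":[[0,0,1],[0,0,1],[0,0,1],[0.4,0.75,0],[0.4,0.75,0],[0.4,0.75,0],[0.4,0.75,0],[0.4,0.75,0],[0.4,0.75,0],[0.4,0.75,0],[0.4,0.75,0],[0.4,0.75,0]],"angular":[[0,0,0],[0,0,0],[0,0,0],[0,0,0.8],[0,0,0.8],[0,0,0.8],[0,0,0.8],[0,0,0.8],[0,0,0.8],[0,0,0.8],[0,0,0.8],[0,0,0.8]],"jaw":[55,55,55,55,55,55,55,55,55,55,55,55]}'
python3 - <<'E'
from plan import *
g=tw(P,[41,113,3])[0]
go(grasp=g+[0,0,.12],jaw=track(P)[1][:,1])
E
```

```text
time: 1.3
tool_pos: [0.3391, -0.2653, 0.3808]
tool_rot: [0.343, -0.343, 0.618, -0.618]
contact_force: [0.0, -0.8, -0.5]
gripper_width: 0.646
tcp [ 0.3391 -0.2653  0.3808] -> [0.5368 0.0665 0.2572] OFFSET units [ 3.955  6.636 -2.473] TURN units [-0.   -0.    6.04] sg -1 F [ 0.  -0.8 -0.5] w 55.2 t 1.3 J [-0.84 -0.47  1.81  0.    1.79 -0.28]
```

```bash
python3 -m jog '{"offset":[[0.44,0.74,0],[0.44,0.74,0],[0.44,0.74,0],[0.44,0.74,0],[0.44,0.74,0],[0.44,0.74,0],[0.44,0.74,0],[0.44,0.74,0],[0.44,0.72,-0.6],[0,0,-0.6],[0,0,-0.6],[0,0,-0.67]],"angular":[[0,0,0.67],[0,0,0.67],[0,0,0.67],[0,0,0.67],[0,0,0.67],[0,0,0.67],[0,0,0.67],[0,0,0.67],[0,0,0.68],[0,0,0],[0,0,0],[0,0,0]],"jaw":[55,55,55,55,55,55,55,55,55,55,55,55]}'
python3 - <<'E'
from plan import *
g=tw(P,[41,113,3])[0]
go(grasp=g,jaw=track(P)[1][:,1])
snap('scene','s1',(310,150,440,300),4)
snap('top','t1',(230,130,350,250),5)
E
```

```text
time: 2.5
tool_pos: [0.536, 0.0644, 0.2575]
tool_rot: [-0.518, 0.518, -0.481, 0.481]
contact_force: [0.4, -0.3, 0.2]
gripper_width: 0.642
tcp [0.536  0.0644 0.2575] -> [0.5368 0.0665 0.1372] OFFSET units [ 0.016  0.043 -2.406] TURN units [0.   0.   0.02] sg -1 F [ 0.4 -0.3  0.2] w 54.8 t 2.5 J [-0.02 -0.17  1.78 -0.    1.53 -0.09]
```

View pics/s1.png

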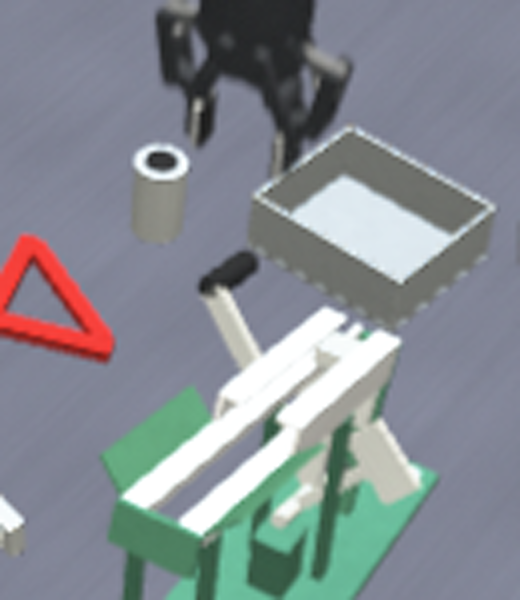

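The picture shows the open gripper above the lever grip, which is at crop (230,272), with the fingers either side of it. I'll descend and close on it.

```bash
python3 -m jog '{"offset":[[0.02,0.04,-0.6],[0,0,-0.6],[0,0,-0.6],[0,0,-0.6],[0,0,0],[0,0,0],[0,0,0],[0,0,0],[0,0,0],[0,0,0]],"angular":[[0,0,0],[0,0,0],[0,0,0],[0,0,0],[0,0,0],[0,0,0],[0,0,0],[0,0,0],[0,0,0],[0,0,0]],"jaw":[55,55,55,55,40,25,15,10,10,10]}'
python3 - <<'E'
from plan import *
p0=tw(P,[41,113,3])[0]
go(grasp=p0,jaw=track(P)[1][:,1])
import numpy as np
for k in range(0,9):
    a=np.radians(45)+k*.7/8   # lean from z
    q=tw(P,[41,160*np.sin(a),-110+160*np.cos(a)])[0]
    print(k,((q-p0)/.05).round(3), )
E
```

```text
time: 3.6
tool_pos: [0.5364, 0.0656, 0.1413]
tool_rot: [-0.517, 0.518, -0.482, 0.481]
contact_force: [-7.1, -1.6, 2.1]
gripper_width: 0.211
tcp [0.5364 0.0656 0.1413] -> [0.5368 0.0665 0.1372] OFFSET units [ 0.007  0.018 -0.083] TURN units [ 0.01 -0.02  0.03] sg -1 F [-7.1 -1.6  2.1] w 18.0 t 3.6 J [-0.02 -0.07  1.89 -0.    1.32 -0.09]
0 [-0.003  0.001  0.003]
1 [-0.187 -0.074 -0.195]
2 [-0.352 -0.151 -0.407]
3 [-0.496 -0.232 -0.633]
4 [-0.619 -0.314 -0.871]
5 [-0.72  -0.397 -1.118]
6 [-0.798 -0.482 -1.373]
7 [-0.852 -0.566 -1.635]
8 [-0.882 -0.649 -1.9  ]
```

```bash
python3 -m jog '{"offset":[[-0.18,-0.08,-0.2],[-0.165,-0.08,-0.21],[-0.145,-0.08,-0.23],[-0.12,-0.08,-0.24],[-0.1,-0.08,-0.25],[-0.08,-0.08,-0.255],[-0.055,-0.08,-0.26]],"angular":[[0,0,0],[0,0,0],[0,0,0],[0,0,0],[0,0,0],[0,0,0],[0,0,0]],"jaw":[10,10,10,10,10,10,10]}'
python3 - <<'E'
from plan import *
go(grasp=tw(P,[41,160,-97])[0])
E
```

```text
time: 4.3
tool_pos: [0.4951, 0.0377, 0.0604]
tool_rot: [-0.518, 0.518, -0.481, 0.481]
contact_force: [-13.7, 0.3, 10.4]
gripper_width: 0.21
tcp [0.4951 0.0377 0.0604] -> [0.4921 0.0338 0.0416] OFFSET units [-0.059 -0.078 -0.377] TURN units [ 0.   -0.01 -0.  ] sg 1 F [-13.7   0.3  10.4] w 18.0 t 4.3 J [-0.07 -0.08  2.05 -0.    1.18 -0.15]
```

```bash
python3 -m jog '{"offset":[[-0.03,-0.04,-0.13],[-0.02,-0.04,-0.13],[0,0,0],[0,0,0]],"angular":[[0,0,0],[0,0,0],[0,0,0],[0,0,0]],"jaw":[10,10,10,10]}'
python3 - <<'E'
from plan import *
go(grasp=tw(P,[41,160,-97])[0])
snap('scene','s2',(310,150,440,300),4)
snap('top','t2',(230,110,390,230),5)
E
```

```text
time: 4.7
tool_pos: [0.4931, 0.0335, 0.0472]
tool_rot: [-0.518, 0.518, -0.481, 0.482]
contact_force: [-9.8, 0.1, 9.3]
gripper_width: 0.211
tcp [0.4931 0.0335 0.0472] -> [0.4921 0.0338 0.0416] OFFSET units [-0.02   0.006 -0.113] TURN units [0.01 0.   0.  ] sg 1 F [-9.8  0.1  9.3] w 18.0 t 4.7 J [-0.08 -0.07  2.06 -0.    1.15 -0.16]
```

View pics/t2.png

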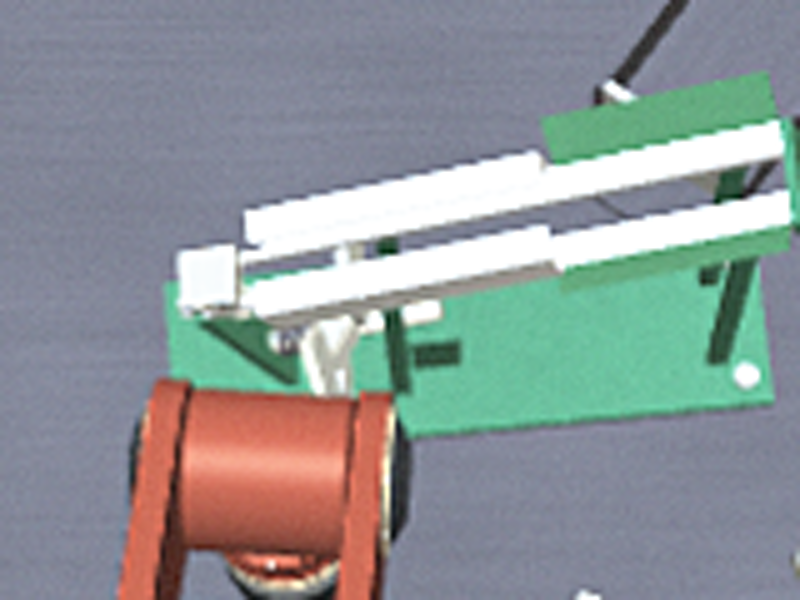

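View pics/s2.png

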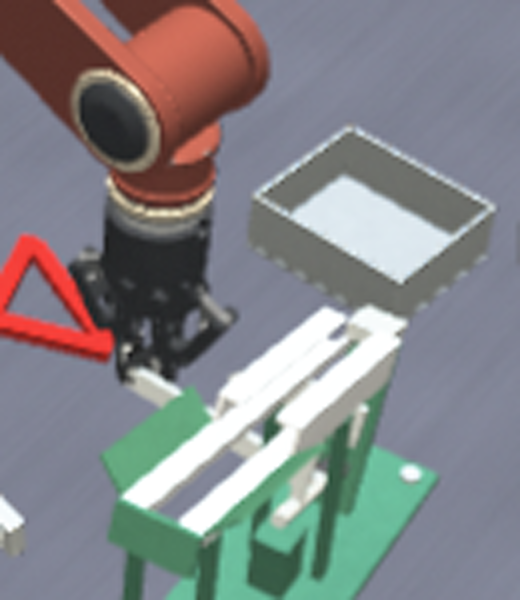

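The short bolt's head is in the nest at top-crop (207,278). The lever is within a hair of its stop, so I'll press a bit more, then ride it back up.

```bash
python3 -m jog '{"offset":[[0,-0.01,-0.06],[0,0,-0.05],[0,0,0],[0,0,0],[0,0,0]],"angular":[[0,0,0],[0,0,0],[0,0,0],[0,0,0],[0,0,0]],"jaw":[10,10,10,10,10]}'
```

```text
time: 5.3
tool_pos: [0.4926, 0.0318, 0.0415]
tool_rot: [-0.517, 0.519, -0.481, 0.482]
contact_force: [-11.4, -4.8, 9.3]
gripper_width: 0.211
```

```bash
python3 -m jog '{"offset":[[0,0,-0.06],[0,0,0],[0,0,0]],"angular":[[0,0,0],[0,0,0],[0,0,0]],"jaw":[10,10,10]}'
python3 - <<'E'
from plan import *
go(grasp=tw(P,[41,160,-97])[0])
snap('scene','s3',(310,180,400,280),6)
E
```

```text
time: 5.6
tool_pos: [0.4925, 0.0312, 0.0394]
tool_rot: [-0.516, 0.52, -0.481, 0.482]
contact_force: [-16.4, -8.2, 16.9]
gripper_width: 0.213
tcp [0.4925 0.0312 0.0394] -> [0.4921 0.0338 0.0416] OFFSET units [-0.006  0.052  0.042] TURN units [ 0.05 -0.03 -0.  ] sg 1 F [-16.4  -8.2  16.9] w 18.2 t 5.6 J [-0.08 -0.05  2.06 -0.01  1.14 -0.16]
```

View pics/s3.png

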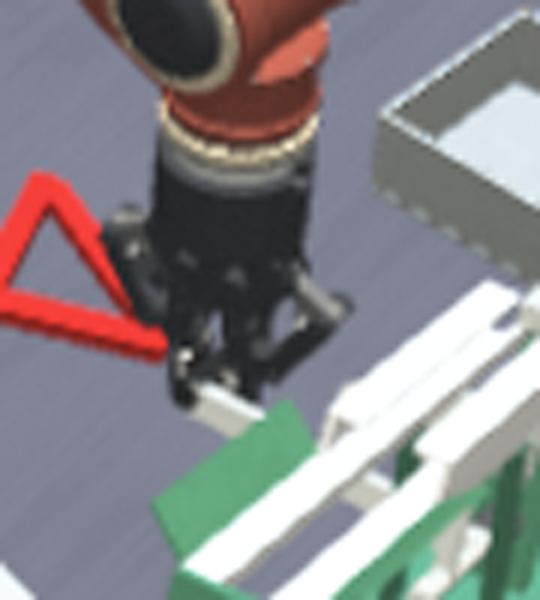

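```bash
python3 -m jog '{"offset":[[0.02,0.09,0.3],[0.055,0.08,0.26],[0.08,0.08,0.255],[0.1,0.08,0.25],[0.12,0.08,0.24],[0.145,0.08,0.23],[0.165,0.08,0.21],[0.18,0.08,0.2],[0,0.02,0.03],[0,0,0]],"angular":[[0,0,0],[0,0,0],[0,0,0],[0,0,0],[0,0,0],[0,0,0],[0,0,0],[0,0,0],[0,0,0],[0,0,0]],"jaw":[10,10,10,10,10,10,10,10,10,10]}'
python3 -m jog '{"offset":[[0,0,0],[0,0,0],[0,0,0],[0,0,0],[0,0,0.6],[0,0,0.8],[0,0,0.8],[0,0,0.8],[0,0,0.8]],"angular":[[0,0,0],[0,0,0],[0,0,0],[0,0,0],[0,0,0],[0,0,0],[0,0,0],[0,0,0],[0,0,0]],"jaw":[30,45,60,60,60,60,60,60,60]}'
python3 - <<'E'
from plan import *
go(grasp=tw(P,[45,0,7])[0]+[0,0,.1],jaw=track(P)[1][:,1])
snap('scene','s4',(310,150,440,300),4)
snap('top','t4',(230,110,390,230),5)
E
```

```text
time: 6.65
tool_pos: [0.5363, 0.0656, 0.1402]
tool_rot: [-0.517, 0.519, -0.48, 0.482]
contact_force: [-12.3, -4.3, 15.4]
gripper_width: 0.214
time: 7.55
tool_pos: [0.5353, 0.0668, 0.3253]
tool_rot: [-0.518, 0.518, -0.482, 0.482]
contact_force: [0.4, -0.2, 0.2]
gripper_width: 0.702
tcp [0.5353 0.0668 0.3253] -> [0.6491 0.08   0.2398] OFFSET units [ 2.277  0.264 -1.71 ] TURN units [-0.   -0.    0.03] sg -1 F [ 0.4 -0.2  0.2] w 59.9 t 7.55 J [-0.01 -0.19  1.69  0.    1.64 -0.09]
```

View pics/s4.png

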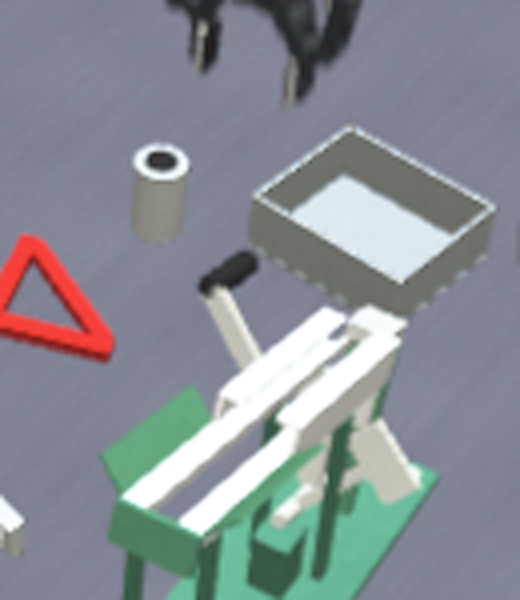

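View pics/t4.png

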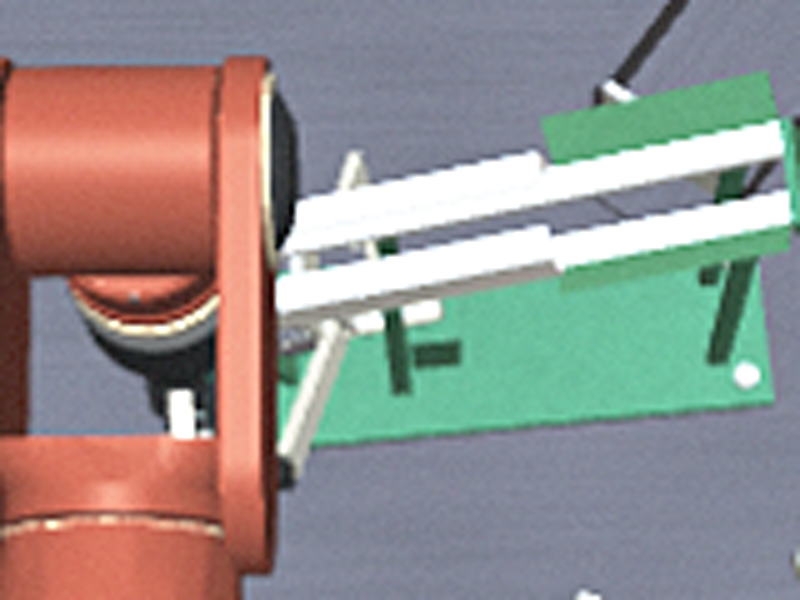

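```bash
python3 -m jog '{"offset":[[0.57,0.06,0],[0.57,0.06,0],[0.57,0.06,0],[0.57,0.06,0],[0,0.02,-0.6],[0,0,-0.6],[0,0,-0.5],[0,0,0]],"angular":[[0,0,0.03],[0,0,0],[0,0,0],[0,0,0],[0,0,0],[0,0,0],[0,0,0],[0,0,0]],"jaw":[55,55,55,55,55,55,55,55]}'
python3 - <<'E'
from plan import *
go(grasp=tw(P,[45,0,10])[0],jaw=track(P)[1][:,1])
snap('scene','s5',(340,150,440,270),5)
E
```

```text
time: 8.45
tool_pos: [0.6467, 0.0798, 0.2323]
tool_rot: [-0.516, 0.521, -0.483, 0.478]
contact_force: [0.1, 0.1, -0.8]
gripper_width: 0.643
tcp [0.6467 0.0798 0.2323] -> [0.649  0.0809 0.1427] OFFSET units [ 0.047  0.022 -1.792] TURN units [ 0.  -0.1 -0. ] sg -1 F [ 0.1  0.1 -0.8] w 54.9 t 8.45 J [ 0.01  0.12  1.54  0.    1.49 -0.07]
```

View pics/s5.png

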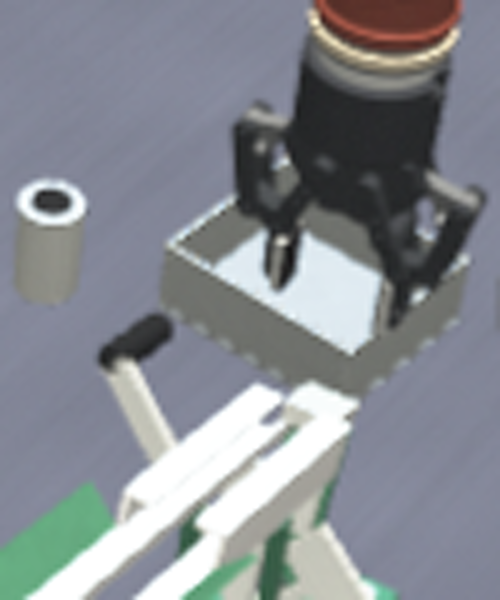

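The fingers straddle the nest head at crop (320,400). I'll go down and grip it.

```bash
python3 -m jog '{"offset":[[0.04,0.02,-0.6],[0,0,-0.6],[0,0,-0.4],[0,0,-0.17],[0,0,0],[0,0,0],[0,0,0],[0,0,0],[0,0,0],[0,0,0]],"angular":[[0,-0.1,0],[0,0,0],[0,0,0],[0,0,0],[0,0,0],[0,0,0],[0,0,0],[0,0,0],[0,0,0],[0,0,0]],"jaw":[55,55,55,55,42,32,24,20,20,20]}'
```

```text
time: 9.5
tool_pos: [0.6509, 0.0807, 0.1527]
tool_rot: [0.521, -0.517, 0.478, -0.483]
contact_force: [-7.2, -0.9, 2.2]
gripper_width: 0.353
```

```bash
python3 -m jog '{"offset":[[0,0.05,0.3],[0,0.08,0.4],[0,0.08,0.4],[0,0.08,0.5],[0,0.05,0.6],[0,0,0.6],[0,0,0.6]],"angular":[[0,0,0],[0,0,0],[0,0,0],[0,0,0],[0,0,0],[0,0,0],[0,0,0]],"jaw":[20,20,20,20,20,20,20]}'
python3 - <<'E'
from plan import *
go(tcp=[.52,.313,.27])
snap('scene','s6',(310,100,470,300),3)
E
```

```text
time: 10.2
tool_pos: [0.652, 0.0982, 0.3246]
tool_rot: [0.522, -0.515, 0.477, -0.484]
contact_force: [0.6, 1.0, -0.2]
gripper_width: 0.354
tcp [0.652  0.0982 0.3246] -> [0.52  0.313 0.27 ] OFFSET units [-2.64   4.297 -1.091] TURN units [-0.    0.14  0.  ] sg 1 F [ 0.6  1.  -0.2] w 30.2 t 10.2 J [ 0.04  0.09  1.42 -0.    1.62 -0.04]
```

View pics/s6.png

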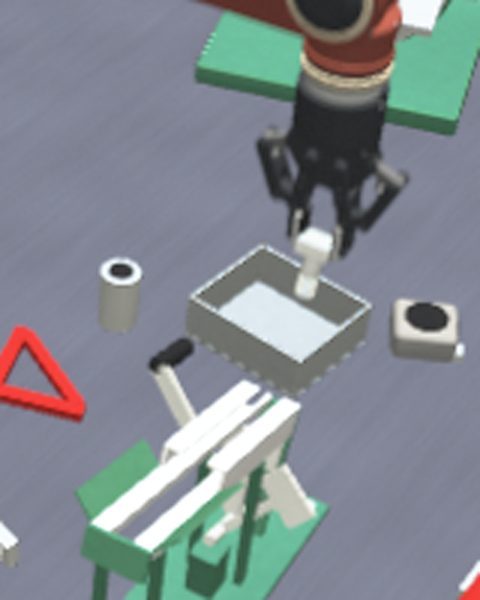

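```bash
python3 -m jog '{"offset":[[-0.4,0.65,0],[-0.4,0.65,0],[-0.4,0.65,0],[-0.4,0.65,0],[-0.4,0.65,0],[-0.4,0.65,0],[-0.24,0.4,-0.4],[0,0,-0.8],[0,0,-0.8],[0,0,-0.8],[0,0,-0.8],[0,0,-0.8]],"angular":[[0,0,0],[0,0,0],[0,0,0],[0,0,0],[0,0,0],[0,0,0],[0,0,0],[0,0,0],[0,0,0],[0,0,0],[0,0,0],[0,0,0]],"jaw":[20,20,20,20,20,20,20,20,20,20,20,20]}'
python3 -m jog '{"offset":[[0,0,-0.5],[0,0,-0.3],[0,0,0],[0,0,0],[0,0,0],[0,0,0],[0,0,0.5],[0,0,0.8],[0,0,0.8],[0,0,0.8],[0,0,0.8],[0,0,0.8]],"angular":[[0,0,0],[0,0,0],[0,0,0],[0,0,0],[0,0,0],[0,0,0],[0,0,0],[0,0,0],[0,0,0],[0,0,0],[0,0,0],[0,0,0]],"jaw":[20,20,20,30,45,50,50,50,50,50,50,50]}'
python3 - <<'E'
from plan import *
print(cur()[1])
snap('scene','s7',(310,100,470,300),3)
E
```

```text
time: 11.45
tool_pos: [0.5207, 0.3136, 0.1013]
tool_rot: [0.523, -0.515, 0.477, -0.484]
contact_force: [-0.5, -0.1, -2.2]
gripper_width: 0.356
time: 12.65
tool_pos: [0.5196, 0.3128, 0.2889]
tool_rot: [0.522, -0.515, 0.478, -0.484]
contact_force: [0.1, -0.4, -0.2]
gripper_width: 0.584
[0.51961887 0.31284771 0.28889574]
```

View pics/s7.png

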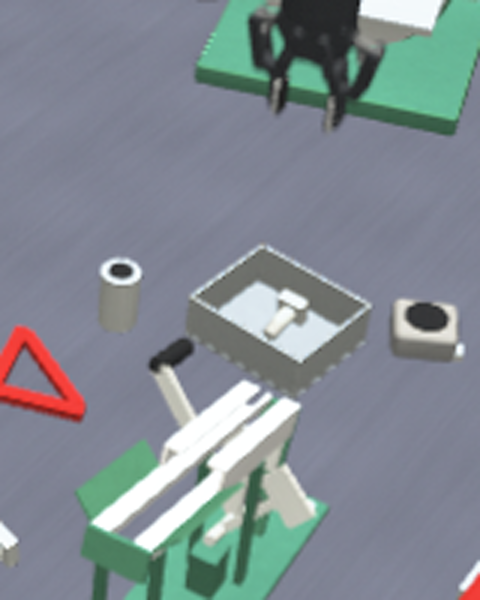

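```bash
cat > bolts.py <<'E'
from plan import *
from scipy.optimize import minimize
def model(x,y,yaw):
    Rm=(R.from_euler('z',yaw)*R.from_euler('y',-6,degrees=True)).as_matrix()
    a=np.linspace(0,2*np.pi,24,endpoint=False)
    sh=np.array([[s,9*np.cos(t),9*np.sin(t)] for s in(-46,32) for t in a])
    hd=np.array([[s,u,v] for s in(32,46) for u in(-16,16) for v in(-16,16)])
    f=lambda L:L*1e-3@Rm.T+[x,y,.013]
    return f(sh),f(hd)
def sil(n,q,box,k=8):
    m=np.zeros(((box[3]-box[1])*k,(box[2]-box[0])*k),np.uint8)
    for pts in model(*q):
        uv=((proj(n,pts)-box[:2]+.5)*k)
        cv2.fillConvexPoly(m,cv2.convexHull(np.round(uv).astype(np.int32)),255)
    return cv2.resize(m,None,fx=1/k,fy=1/k,interpolation=cv2.INTER_AREA)/255.
def fit(ims,q0,pad=30):
    data=[]
    for n,im in ims.items():
        c=proj(n,[[q0[0],q0[1],.013]])[0].astype(int);h,w=im.shape[:2]
        box=(max(0,c[0]-pad),max(0,c[1]-pad),min(w,c[0]+pad),min(h,c[1]+pad))
        g=im[box[1]:box[3],box[0]:box[2]].astype(float)
        mn=g.min(2);mx=g.max(2);mk=np.clip((mx-130)/90,0,1)*(mx-mn<60)
        data.append((n,box,mk))
    S=np.array([.003,.003,.05])
    def cost(d): q=q0+d*S; return sum(np.abs(sil(n,q,b)*1-m).sum() for n,b,m in data)
    best=None
    for st in (0,2,-2):
        r=minimize(cost,[0,0,st],method='Nelder-Mead',options=dict(initial_simplex=[[0,0,st],[3,0,st],[0,3,st],[0,0,st+3]],xatol=.02,fatol=.05,maxiter=200))
        if best is None or r.fun<best.fun: best=r
    q=q0+best.x*S
    return q,best.fun,[m.sum() for _,_,m in data]
def frames(ns=('top','scene')): return {n:manip.grab_frame(n) for n in ns}
def overlay(ims,qs,n,box,k,name):
    im=cv2.resize(ims[n][box[1]:box[3],box[0]:box[2]],None,fx=k,fy=k,interpolation=2)
    for q in qs:
        for pts in model(*q): cv2.polylines(im,[cv2.convexHull(np.round((proj(n,pts)-box[:2]+.5)*k).astype(np.int32))],True,(0,0,255),1)
    cv2.imwrite(f'pics/{name}.png',im)
def target(q,d=.014):
    h=np.array([np.cos(q[2]),np.sin(q[2]),0])
    return np.array([q[0],q[1],.0145])+h*d, np.cross([0,0,1],h)
E
python3 - <<'E'
from bolts import *
ims=frames()
cv2.imwrite('pics/t8.png',ims['top'])
qs=[]
for nm,q0 in dict(A=(.466,-.166,1.219),B=(.473,-.276,.16),C=(.468,-.418,2.278)).items():
    q,c,m=fit(ims,np.array(q0));qs.append(q);print(nm,q.round(4),np.degrees(q[2]).round(1),c.round(1),m)
np.save('bolts.npy',qs)
overlay(ims,qs,'top',(325,205,475,265),5,'ovb_t');overlay(ims,qs,'scene',(220,260,330,370),5,'ovb_s')
E
```

```text
A [ 0.4688 -0.1588  1.2404] 71.1 1738.7 [np.float64(1059.0222222222224), np.float64(1006.3888888888889)]
B [ 0.4795 -0.2736  0.1775] 10.2 1646.5 [np.float64(1038.0444444444445), np.float64(933.7222222222223)]
C [ 0.463  -0.4119  2.2758] 130.4 1532.0 [np.float64(977.3444444444444), np.float64(887.3000000000001)]
```

View pics/ovb_t.png

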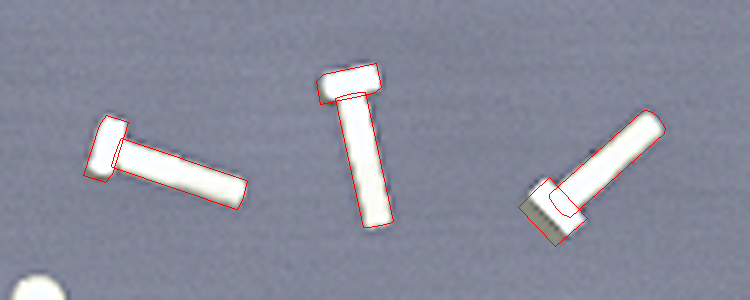

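View pics/ovb_s.png

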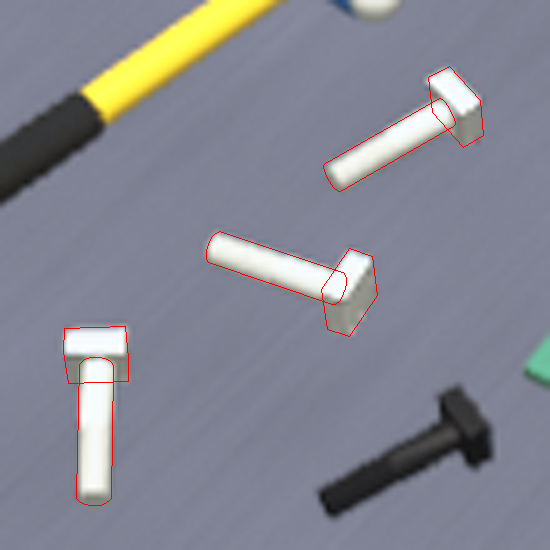

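View pics/t8.png

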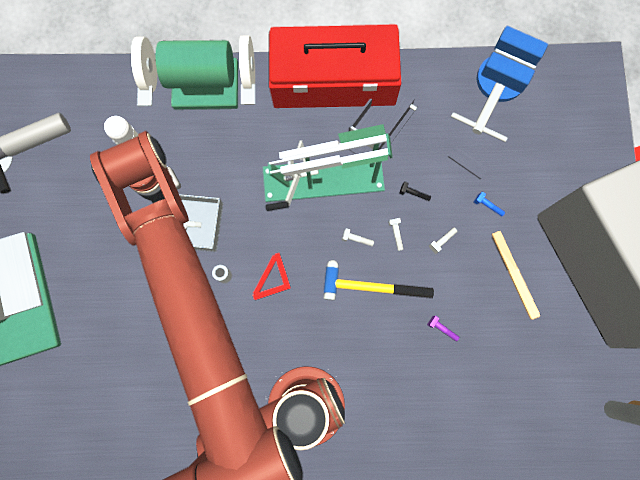

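The model outlines fit all three steel bolts. Now that the arm has moved, no others show on the bench, so there are three long bolts. I'll pick A first.

Run:
```python
from bolts import *
q=np.load('bolts.npy')[0];g,j=target(q);print(g)
go(grasp=g+[0,0,.1],jaw=j,flip=-1,back=.012)
```

```text
[ 0.4733857  -0.14557599  0.0145    ]
tcp [0.5215 0.3137 0.2919] -> [ 0.4734 -0.1456  0.1025] OFFSET units [-0.962 -9.186 -3.788] TURN units [-0.    0.2  -3.88] sg -1 F [ 0.1  0.  -0.6] w 50.1 t 12.8 J [ 0.42 -0.03  1.59 -0.    1.56  0.35]
```

```bash
python3 -m jog '{"offset":[[-0.1,-0.9,0],[-0.1,-0.9,0],[-0.1,-0.9,0],[-0.1,-0.9,0],[-0.1,-0.9,0],[-0.1,-0.9,0],[-0.1,-0.9,0],[-0.1,-0.9,0],[-0.1,-0.9,-0.5],[-0.06,-0.9,-0.8],[0,-0.18,-0.8],[0,0,-0.8]],"angular":[[0,0.1,-0.38],[0,0.1,-0.39],[0,0,-0.39],[0,0,-0.39],[0,0,-0.39],[0,0,-0.39],[0,0,-0.39],[0,0,-0.39],[0,0,-0.39],[0,0,-0.38],[0,0,0],[0,0,0]],"jaw":[50,50,50,50,50,50,50,50,50,50,50,50]}'
python3 - <<'E'
from bolts import *
ims=frames(('scene',))
q=np.load('bolts.npy')[0];g,j=target(q)
go(grasp=g,jaw=j,flip=-1,back=.011)
overlay(ims,np.load('bolts.npy'),'scene',(220,230,330,350),5,'s9')
E
```

```text
time: 14.0
tool_pos: [0.4716, -0.1388, 0.1464]
tool_rot: [0.408, -0.412, 0.579, -0.573]
contact_force: [0.6, 0.1, 0.2]
gripper_width: 0.585
tcp [ 0.467  -0.1359  0.1381] -> [ 0.4734 -0.1456  0.0035] OFFSET units [ 0.127 -0.193 -2.692] TURN units [-0.09 -0.21  0.02] sg -1 F [-4.2  1.4 -4.5] w 50.0 t 14.05 J [-0.44 -0.19  2.01 -0.    1.35 -0.1 ]
```

View pics/s9.png

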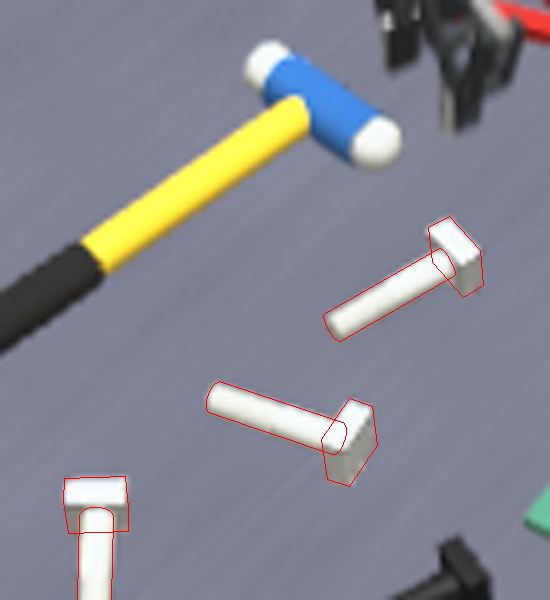

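```bash
python3 -m jog '{"offset":[[0.13,-0.2,-0.6],[0,0,-0.6],[0,0,-0.6],[0,0,-0.2],[0,0,0],[0,0,0]],"angular":[[0,-0.2,0],[0,0,0],[0,0,0],[0,0,0],[0,0,0],[0,0,0]],"jaw":[50,50,50,50,50,50]}'
python3 - <<'E'
from bolts import *
q=np.load('bolts.npy')[0];g,j=target(q)
go(grasp=g,jaw=j,flip=-1,back=.011)
E
```

```text
time: 14.65
tool_pos: [0.4796, -0.1473, 0.0494]
tool_rot: [-0.415, 0.407, -0.574, 0.577]
contact_force: [-0.1, -0.4, 0.6]
gripper_width: 0.582
tcp [ 0.4796 -0.1473  0.0494] -> [ 0.4734 -0.1456  0.0035] OFFSET units [-0.124  0.034 -0.919] TURN units [-0.02  0.12 -0.  ] sg -1 F [-0.1 -0.4  0.6] w 49.7 t 14.65 J [-0.45 -0.06  2.05  0.01  1.14 -0.12]
```

```bash
python3 -m jog '{"offset":[[-0.1,0.03,-0.4],[0,0,-0.35],[0,0,0],[0,0,0]],"angular":[[0,0.1,0],[0,0,0],[0,0,0],[0,0,0]],"jaw":[50,50,50,50]}'
python3 - <<'E'
from bolts import *
q=np.load('bolts.npy')[0];g,j=target(q)
go(grasp=g,jaw=j,flip=-1,back=.011)
E
```

```text
time: 15.05
tool_pos: [0.4748, -0.146, 0.0121]
tool_rot: [0.412, -0.41, 0.576, -0.575]
contact_force: [0.2, 0.0, 0.2]
gripper_width: 0.585
tcp [ 0.4748 -0.146   0.0121] -> [ 0.4734 -0.1456  0.0035] OFFSET units [-0.028  0.008 -0.173] TURN units [-0.02  0.02  0.  ] sg -1 F [0.2 0.  0.2] w 50.0 t 15.05 J [-0.45 -0.    2.07  0.    1.08 -0.12]
```

```bash
python3 -m jog '{"offset":[[-0.03,0,-0.16],[0,0,0],[0,0,0],[0,0,0],[0,0,0],[0,0,0],[0,0,0]],"angular":[[0,0,0],[0,0,0],[0,0,0],[0,0,0],[0,0,0],[0,0,0],[0,0,0]],"jaw":[50,45,35,25,15,8,8]}'
```

```text
time: 15.75
tool_pos: [0.4725, -0.1458, 0.0031]
tool_rot: [0.412, -0.41, 0.576, -0.575]
contact_force: [-0.2, 1.2, 4.2]
gripper_width: 0.189
```

```bash
python3 -m jog '{"offset":[[0,0,0.5],[0,0,0.8],[0,0,0.9],[0,0,0.9],[0,0,0.9],[0,0,0.9],[0,0,0.9],[0,0,0.8],[0,0,0]],"angular":[[0,0,0],[0,0,0],[0,0,0],[0,0,0],[0,0,0],[0,0,0],[0,0,0],[0,0,0],[0,0,0]],"jaw":[8,8,8,8,8,8,8,8,8]}'
cat > place.py <<'E'
from bolts import *
def place(h,zg=16,x=-210,back=.0115):
    o,Rm=track(P)
    go(grasp=tw(P,[x,0,zg+h])[0],appr=-Rm[:,2],jaw=Rm[:,1],flip=-1,back=back)
if __name__=='__main__':
    import sys
    place(float(sys.argv[1]))
    if len(sys.argv)>2:
        snap('scene',sys.argv[2]+'s',(280,150,440,300),5 if 0 else 4); snap('top',sys.argv[2]+'t',(290,100,450,220),5)
E
python3 place.py 120 p1
```

```text
time: 16.65
tool_pos: [0.4742, -0.1465, 0.3394]
tool_rot: [-0.414, 0.408, -0.573, 0.578]
contact_force: [-0.2, -0.4, -2.1]
gripper_width: 0.185
tcp [ 0.4742 -0.1465  0.3394] -> [ 0.6649 -0.1289  0.3455] OFFSET units [3.815 0.352 0.121] TURN units [-2.84  0.47  3.83] sg -1 F [-0.2 -0.4 -2.1] w 15.8 t 16.65 J [-0.45 -0.31  1.76  0.    1.67 -0.12]
```

View pics/p1s.png

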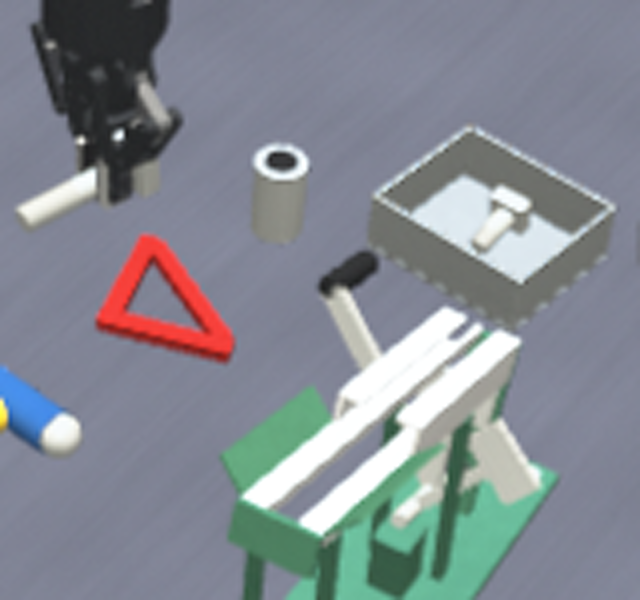

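```bash
python3 -m jog '{"offset":[[0.47,0.04,0.02],[0.47,0.04,0.02],[0.47,0.04,0.02],[0.47,0.05,0.02],[0.47,0.05,0.02],[0.47,0.05,0.02],[0.47,0.04,0],[0.5,0.04,0],[0,0,0],[0,0,0]],"angular":[[-0.355,0.06,0.48],[-0.355,0.06,0.48],[-0.355,0.06,0.48],[-0.355,0.06,0.48],[-0.355,0.06,0.48],[-0.355,0.06,0.48],[-0.355,0.06,0.48],[-0.355,0.05,0.47],[0,0,0],[0,0,0]],"jaw":[8,8,8,8,8,8,8,8,8,8]}'
python3 place.py 40 p2
```

```text
time: 17.75
tool_pos: [0.6606, -0.1275, 0.3342]
tool_rot: [-0.438, 0.588, -0.404, 0.548]
contact_force: [-0.5, 0.2, -2.8]
gripper_width: 0.183
tcp [ 0.6606 -0.1275  0.3342] -> [ 0.6667 -0.1522  0.269 ] OFFSET units [ 0.121 -0.493 -1.306] TURN units [-0.02 -0.17  0.04] sg -1 F [-0.5  0.2 -2.8] w 15.6 t 17.75 J [-0.18  0.1   1.41 -0.29  1.57 -0.27]
```

View pics/p2s.png

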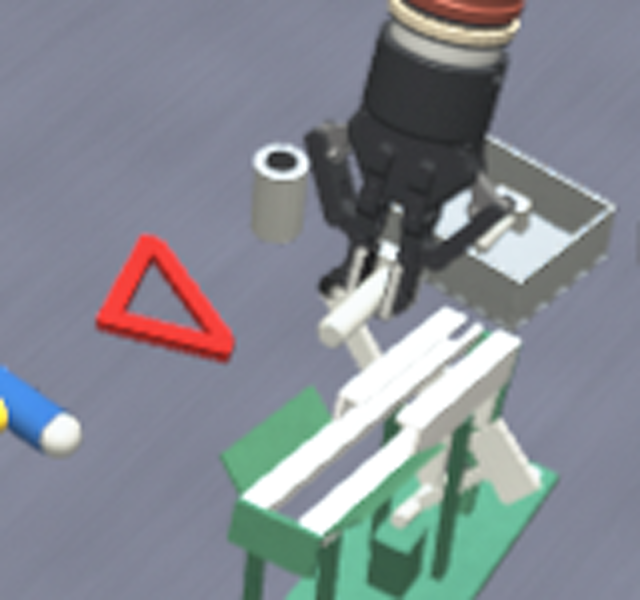

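```bash
python3 -m jog '{"offset":[[0.04,-0.16,-0.43],[0.04,-0.16,-0.43],[0.04,-0.17,-0.44],[0,0,0],[0,0,0]],"angular":[[0,-0.17,0.04],[0,0,0],[0,0,0],[0,0,0],[0,0,0]],"jaw":[8,8,8,8,8]}'
python3 place.py 4 p3
```

```text
time: 18.35
tool_pos: [0.6669, -0.1529, 0.2733]
tool_rot: [-0.443, 0.582, -0.398, 0.554]
contact_force: [0.4, 0.2, -2.2]
gripper_width: 0.179
tcp [ 0.6669 -0.1529  0.2733] -> [ 0.6675 -0.1627  0.2345] OFFSET units [ 0.013 -0.197 -0.776] TURN units [-0.    0.05  0.01] sg -1 F [ 0.4  0.2 -2.2] w 15.3 t 18.35 J [-0.22  0.13  1.49 -0.28  1.44 -0.27]
```

View pics/p3s.png

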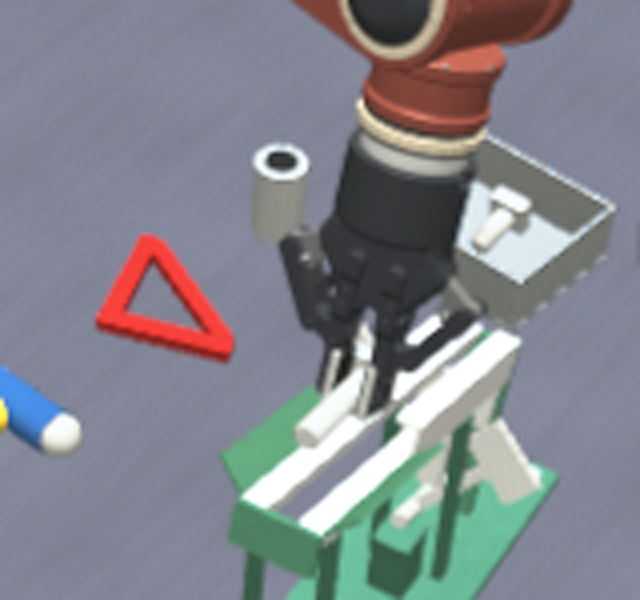

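Run:
```python
from h import *
snap('scene','z1',(335,210,400,270),10)
```

```text
(no output)
```

View pics/z1.png

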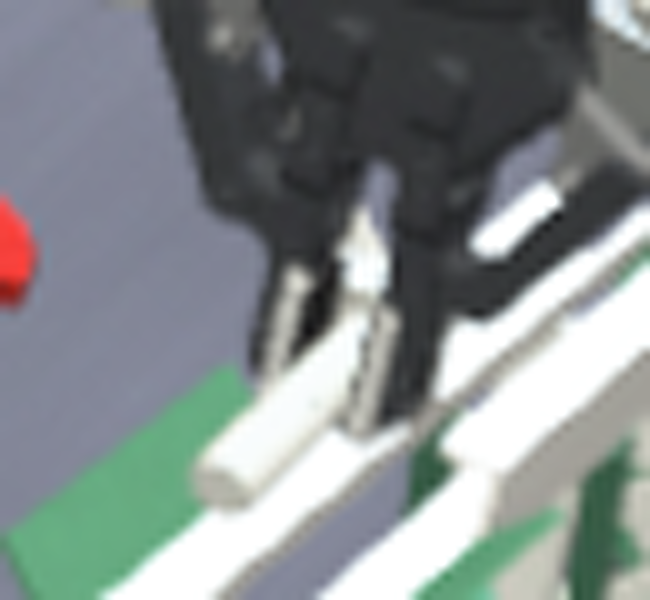

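View pics/p3t.png

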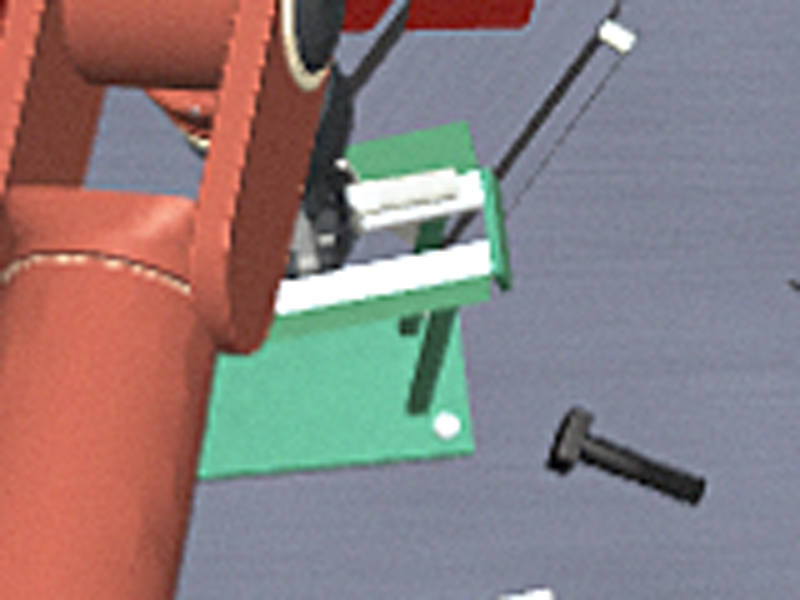

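```bash
python3 -m jog '{"offset":[[0,-0.07,-0.3],[0,-0.07,-0.3],[0.01,-0.05,-0.17],[0,0,0],[0,0,0]],"angular":[[0,0.05,0],[0,0,0],[0,0,0],[0,0,0],[0,0,0]],"jaw":[8,8,8,8,8]}'
python3 place.py 0 p4
python3 - <<'E'
from h import *
snap('scene','z2',(335,220,400,280),10)
E
```

```text
time: 19.0
tool_pos: [0.6679, -0.1621, 0.2341]
tool_rot: [-0.442, 0.584, -0.399, 0.552]
contact_force: [-0.0, 0.3, -1.9]
gripper_width: 0.186
tcp [ 0.6679 -0.1621  0.2341] -> [ 0.6676 -0.1639  0.2307] OFFSET units [-0.006 -0.035 -0.068] TURN units [-0.  0.  0.] sg -1 F [-0.   0.3 -1.9] w 15.9 t 19.0 J [-0.23  0.15  1.52 -0.29  1.38 -0.27]
```

View pics/z2.png

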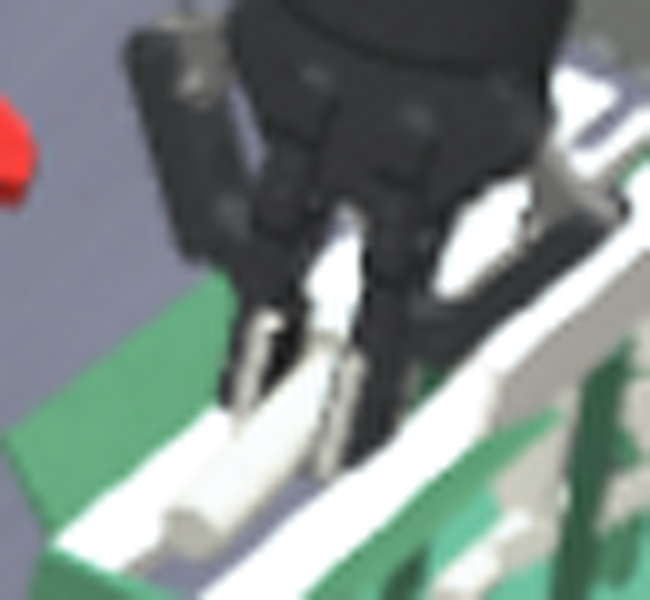

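View pics/p4t.png

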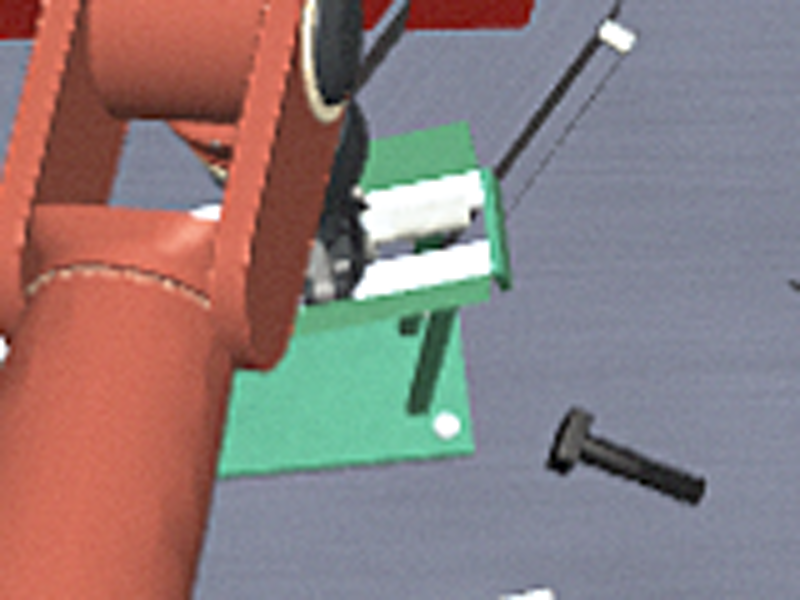

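Run:
```python
from bolts import *
s,p,r=cur();Rm=r.as_matrix();o,Tr=track(P)
g=p-.0115*Rm[:,1]
print('grasp in track mm',((g-o)@Tr*1e3).round(1))
for n,box in(('top',(290,100,450,220)),('scene',(335,220,400,280))):
    for z in(8,16,24):
        t=tw(P,[-270,0,z]); print(n,z,((proj(n,t)[0]-box[:2]+.5)*(5 if n=='top' else 10)).round())
```

```text
grasp in track mm [-209.9   -1.1   21.5]
top 8 [473. 217.]
top 16 [470. 212.]
top 24 [467. 207.]
scene 8 [174. 551.]
scene 16 [181. 523.]
scene 24 [188. 494.]
```

The picture agrees with the prediction: the tail is at scene-crop (185,530), on the slot centre line. I'll lower it slightly and release.

```bash
python3 -m jog '{"offset":[[0,-0.03,-0.06],[0,0,0],[0,0,0]],"angular":[[0,0,0],[0,0,0],[0,0,0]],"jaw":[8,8,8]}'
python3 -m jog '{"offset":[[0,0,0],[0,0,0],[0,0,0],[0,0,0],[0,0,0],[0,0,0]],"angular":[[0,0,0],[0,0,0],[0,0,0],[0,0,0],[0,0,0],[0,0,0]],"jaw":[28,28,28,28,28,28]}'
python3 place.py 80 p5
python3 - <<'E'
from h import *
snap('scene','z3',(330,200,430,290),8)
E
```

```text
time: 19.45
tool_pos: [0.6681, -0.1635, 0.232]
tool_rot: [-0.442, 0.584, -0.398, 0.553]
contact_force: [0.8, 0.3, -2.8]
gripper_width: 0.191
time: 20.05
tool_pos: [0.6682, -0.1635, 0.2321]
tool_rot: [-0.442, 0.584, -0.398, 0.553]
contact_force: [0.3, 0.9, -0.3]
gripper_width: 0.332
tcp [ 0.6682 -0.1635  0.2321] -> [ 0.6658 -0.1405  0.3072] OFFSET units [-0.048  0.46   1.502] TURN units [ 0.    0.02 -0.  ] sg -1 F [ 0.3  0.9 -0.3] w 28.4 t 20.05 J [-0.23  0.16  1.52 -0.29  1.38 -0.27]
```

View pics/z3.png

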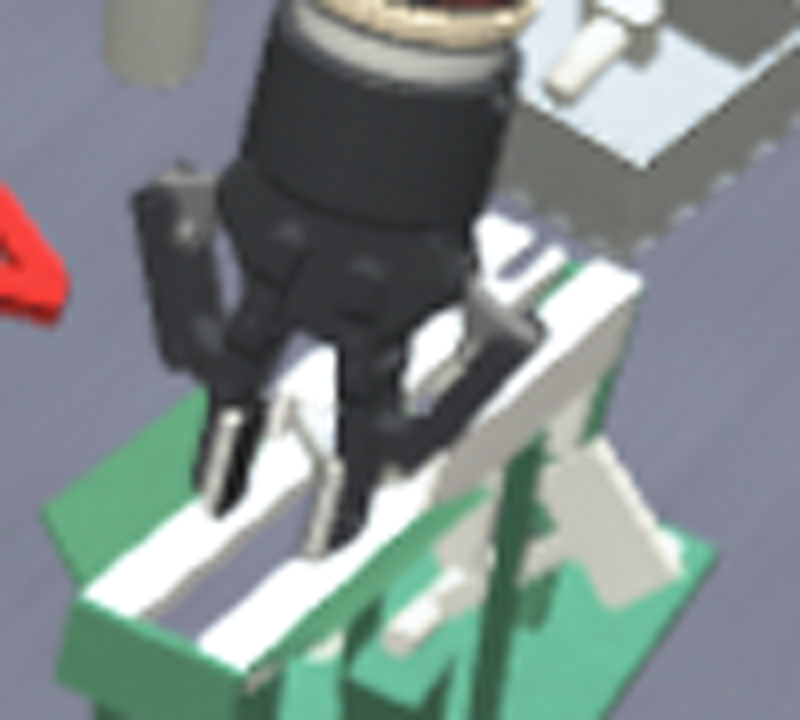

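View pics/p5t.png

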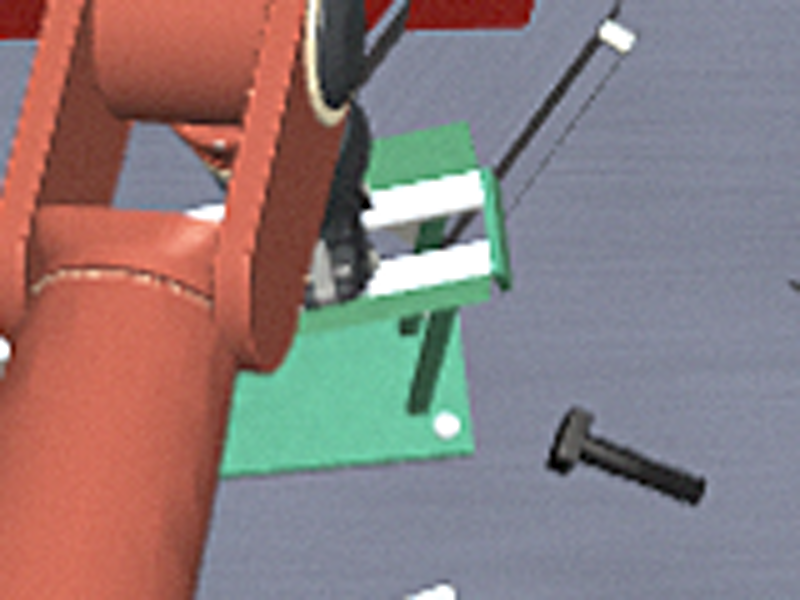

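```bash
python3 -m jog '{"offset":[[0,0.1,0.4],[0,0.18,0.6],[0,0.18,0.6],[-0.4,0,0.7],[-0.6,0,0.6],[-0.8,-0.3,0],[-0.8,-0.3,0],[-0.8,-0.3,0],[0,0,0]],"angular":[[0,0,0],[0,0,0],[0,0,0],[0,0,0],[0.35,0,0],[0.35,0,0],[0.35,0,0],[0.35,0,0],[0,0,0]],"jaw":[28,28,28,28,28,28,45,45,45]}'
python3 - <<'E'
from bolts import *
ims=frames()
for n,b,k in(('scene',(310,200,440,350),4),('top',(250,95,410,215),5)):
    cv2.imwrite(f'pics/q1{n}.png',cv2.resize(ims[n][b[1]:b[3],b[0]:b[2]],None,fx=k,fy=k,interpolation=2))
qs=[]
for q0 in np.load('bolts.npy')[1:]:
    q,c,m=fit(ims,q0);qs.append(q);print(q.round(4),c.round())
np.save('bolts2.npy',qs)
g,j=target(qs[0]);go(grasp=g+[0,0,.12],jaw=j,flip=-1,back=.011)
E
```

```text
time: 21.1
tool_pos: [0.495, -0.1874, 0.3781]
tool_rot: [-0.482, 0.549, -0.438, 0.524]
contact_force: [0.6, -0.8, 0.7]
gripper_width: 0.528
[ 0.4788 -0.2224  0.3085] 1564.0
[ 0.4629 -0.4116  2.2774] 1603.0
tcp [ 0.4977 -0.186   0.3775] -> [ 0.4921 -0.2182  0.1235] OFFSET units [-0.112 -0.643 -5.081] TURN units [  1.37  -0.75 -12.72] sg -1 F [-0.1 -1.6  0.7] w 44.9 t 21.2 J [-0.43 -0.26  1.67 -0.13  1.65 -0.52]
```

View pics/q1scene.png

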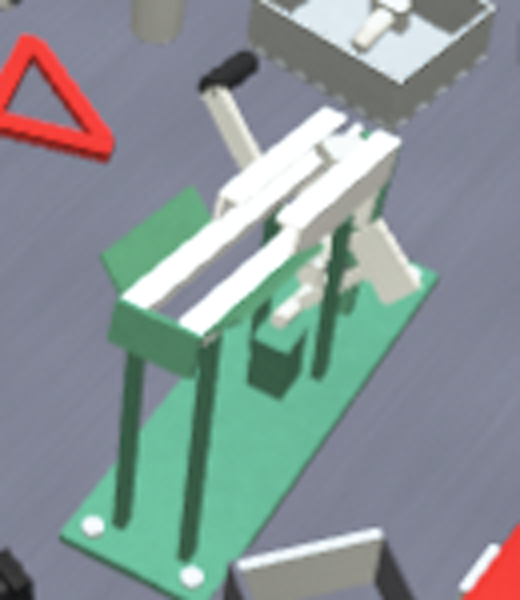

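View pics/q1top.png

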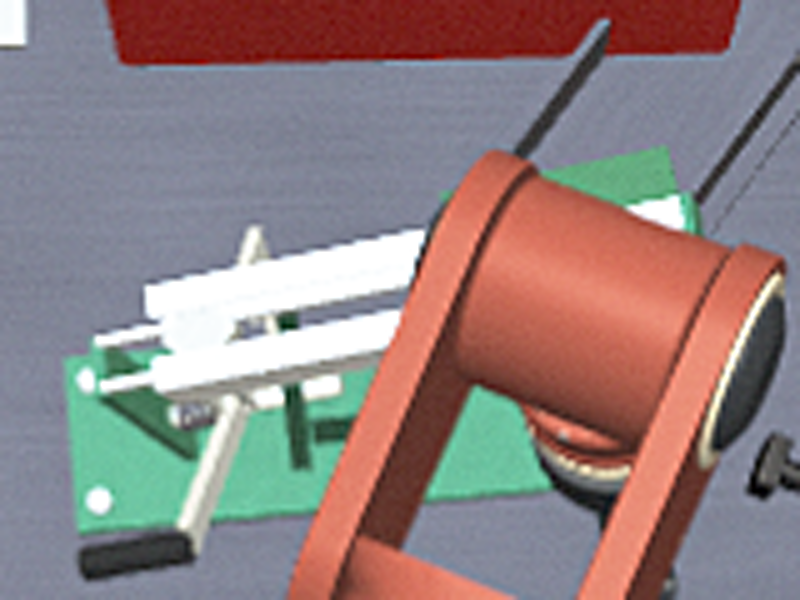

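Run:
```python
from bolts import *
ims=frames()
overlay(ims,np.load('bolts2.npy'),'scene',(180,200,340,370),4,'r1s');overlay(ims,np.load('bolts2.npy'),'top',(320,190,480,280),5,'r1t')
```

```text
(no output)
```

View pics/r1s.png

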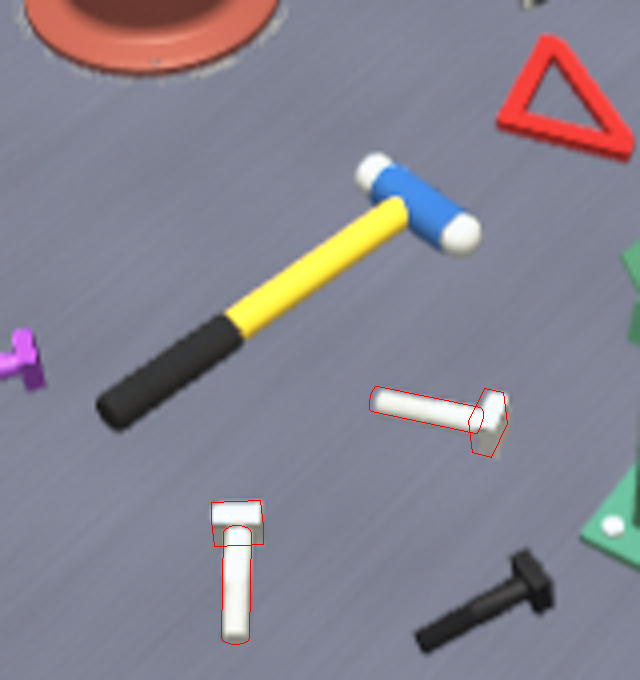

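View pics/r1t.png

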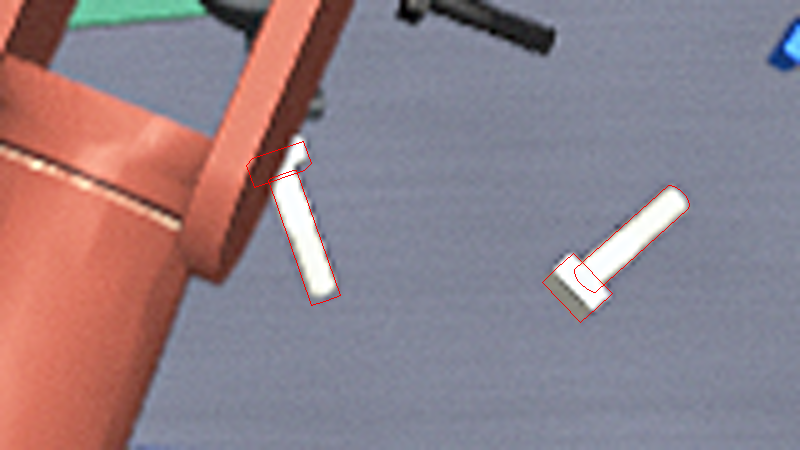

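Bolt B (scene-crop (440,410)) has been knocked about 5 cm towards +y, and the arm partly hides it in the top view. I'll take C next and refit B afterwards.

Run:
```python
from bolts import *
g,j=target(np.load('bolts2.npy')[1]);print(g);go(grasp=g+[0,0,.1],jaw=j,flip=-1,back=.011)
```

```text
[ 0.45385239 -0.40095531  0.0145    ]
tcp [ 0.4987 -0.1853  0.3769] -> [ 0.4539 -0.401   0.1035] OFFSET units [-0.897 -4.313 -5.469] TURN units [1.31 0.67 6.03] sg -1 F [ 0.   0.3 -0.1] w 45.0 t 21.3 J [-0.43 -0.26  1.67 -0.13  1.65 -0.52]
```

```bash
python3 -m jog '{"offset":[[-0.11,-0.54,-0.3],[-0.11,-0.54,-0.3],[-0.11,-0.54,-0.4],[-0.11,-0.54,-0.6],[-0.11,-0.54,-0.7],[-0.11,-0.54,-0.7],[-0.11,-0.54,-0.7],[-0.12,-0.53,-0.7],[0,0,-0.6],[0,0,-0.4],[0,0,0],[0,0,0]],"angular":[[0.16,0.08,0.75],[0.16,0.08,0.75],[0.16,0.08,0.75],[0.16,0.08,0.75],[0.16,0.08,0.75],[0.16,0.08,0.75],[0.16,0.09,0.75],[0.16,0.1,0.76],[0,0,0],[0,0,0],[0,0,0],[0,0,0]],"jaw":[50,50,50,50,50,50,50,50,50,50,50,50]}'
python3 - <<'E'
from bolts import *
ims=frames()
qs=np.load('bolts2.npy')
q,c,m=fit(ims,qs[0]);print(q.round(4),c.round());np.save('bB.npy',q)
overlay(ims,[q,qs[1]],'top',(320,190,480,280),5,'r2t');overlay(ims,[q,qs[1]],'scene',(180,200,340,370),4,'r2s')
g,j=target(qs[1]);go(grasp=g,jaw=j,flip=-1,back=.011)
E
```

```text
time: 22.5
tool_pos: [0.4545, -0.4006, 0.1066]
tool_rot: [-0.641, 0.642, -0.296, 0.297]
contact_force: [-0.2, -0.3, 0.6]
gripper_width: 0.582
[ 0.4831 -0.2209  0.3095] 1488.0
tcp [ 0.4551 -0.4016  0.1088] -> [ 0.4539 -0.401   0.0035] OFFSET units [-0.025  0.013 -2.107] TURN units [0.04 0.02 0.01] sg -1 F [ 0.2 -0.4 -0.6] w 49.8 t 22.6 J [-0.85  0.11  1.76 -0.    1.26 -1.55]
```

View pics/r2t.png

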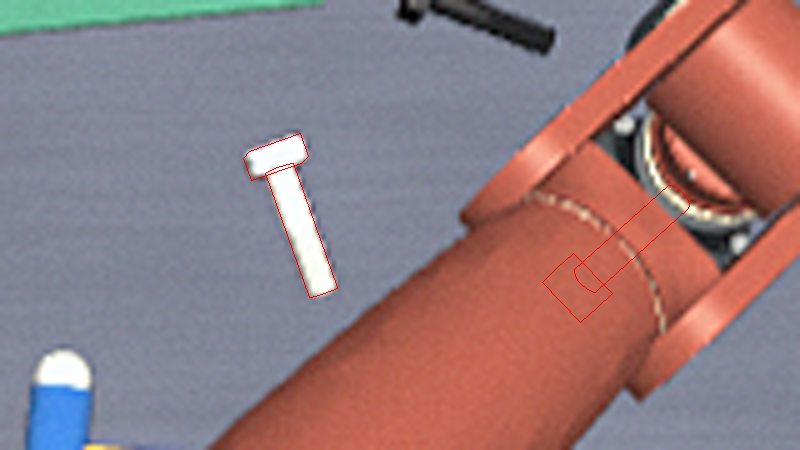

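View pics/r2s.png

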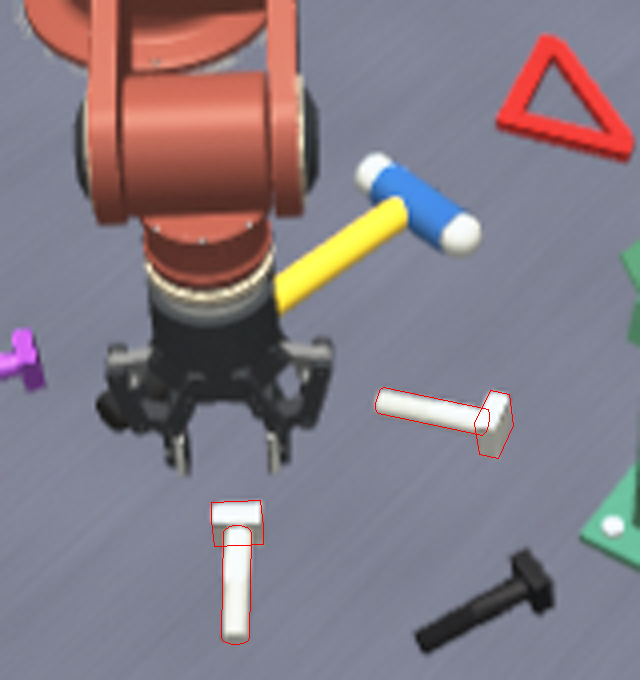

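```bash
python3 -m jog '{"offset":[[-0.02,0.01,-0.6],[0,0,-0.6],[0,0,-0.5],[0,0,-0.2],[0,0,0],[0,0,0]],"angular":[[0.04,0.02,0],[0,0,0],[0,0,0],[0,0,0],[0,0,0],[0,0,0]],"jaw":[50,50,50,50,50,50]}'
python3 - <<'E'
from bolts import *
g,j=target(np.load('bolts2.npy')[1]);go(grasp=g,jaw=j,flip=-1,back=.011)
E
```

```text
time: 23.2
tool_pos: [0.4538, -0.4016, 0.014]
tool_rot: [-0.642, 0.642, -0.297, 0.297]
contact_force: [0.2, 0.1, 1.0]
gripper_width: 0.586
tcp [ 0.4538 -0.4016  0.014 ] -> [ 0.4539 -0.401   0.0035] OFFSET units [ 0.002  0.012 -0.209] TURN units [0.   0.   0.02] sg -1 F [0.2 0.1 1. ] w 50.1 t 23.2 J [-0.85  0.23  1.8   0.    1.1  -1.55]
```

```bash
python3 -m jog '{"offset":[[0,0.01,-0.1],[0,0,-0.1],[0,0,0],[0,0,0],[0,0,0],[0,0,0],[0,0,0],[0,0,0]],"angular":[[0,0,0],[0,0,0],[0,0,0],[0,0,0],[0,0,0],[0,0,0],[0,0,0],[0,0,0]],"jaw":[50,50,45,35,25,15,8,8]}'
python3 -m jog '{"offset":[[0,0,0.5],[0,0,0.8],[0,0,0.9],[0,0,0.9],[0,0,0.9],[0,0,0.9],[0,0,0.9],[0,0,0.8],[0,0,0]],"angular":[[0,0,0],[0,0,0],[0,0,0],[0,0,0],[0,0,0],[0,0,0],[0,0,0],[0,0,0],[0,0,0]],"jaw":[8,8,8,8,8,8,8,8,8]}'
python3 place.py 120
```

```text
time: 24.0
tool_pos: [0.4528, -0.4002, 0.0024]
tool_rot: [0.642, -0.641, 0.298, -0.296]
contact_force: [-1.5, 0.7, 1.9]
gripper_width: 0.184
time: 24.9
tool_pos: [0.4543, -0.4018, 0.3399]
tool_rot: [-0.64, 0.643, -0.294, 0.3]
contact_force: [0.7, -0.1, -2.2]
gripper_width: 0.189
tcp [ 0.4543 -0.4018  0.3399] -> [ 0.6649 -0.1289  0.3455] OFFSET units [4.213 5.459 0.111] TURN units [-2.57 -1.06 -5.96] sg -1 F [ 0.7 -0.1 -2.2] w 16.1 t 24.9 J [-0.85 -0.04  1.53  0.    1.64 -1.55]
```

```bash
python3 -m jog '{"offset":[[0.42,0.54,0.1],[0.42,0.54,0.1],[0.42,0.54,0.02],[0.42,0.54,0.02],[0.42,0.55,0],[0.42,0.55,0],[0.42,0.55,0],[0.42,0.55,0],[0.42,0.55,0],[0.43,0.55,0],[0,0,0],[0,0,0]],"angular":[[-0.26,-0.1,-0.6],[-0.26,-0.1,-0.6],[-0.26,-0.1,-0.6],[-0.26,-0.1,-0.6],[-0.26,-0.11,-0.6],[-0.26,-0.11,-0.6],[-0.26,-0.11,-0.6],[-0.25,-0.11,-0.6],[-0.25,-0.11,-0.58],[-0.25,-0.11,-0.58],[0,0,0],[0,0,0]],"jaw":[8,8,8,8,8,8,8,8,8,8,8,8]}'
python3 place.py 40
```

```text
time: 26.1
tool_pos: [0.6629, -0.126, 0.3411]
tool_rot: [-0.446, 0.582, -0.403, 0.547]
contact_force: [0.3, 0.4, -1.5]
gripper_width: 0.185
tcp [ 0.6629 -0.126   0.3411] -> [ 0.6667 -0.1522  0.269 ] OFFSET units [ 0.076 -0.523 -1.442] TURN units [-0.14 -0.04 -0.02] sg -1 F [ 0.3  0.4 -1.5] w 15.8 t 26.1 J [-0.19  0.09  1.41 -0.27  1.57 -0.27]
```

```bash
python3 -m jog '{"offset":[[0.03,-0.18,-0.5],[0.03,-0.18,-0.5],[0.02,-0.16,-0.44],[0,0,0],[0,0,0]],"angular":[[-0.14,-0.04,0],[0,0,0],[0,0,0],[0,0,0],[0,0,0]],"jaw":[8,8,8,8,8]}'
python3 place.py 3 p6
python3 - <<'E'
from h import *
snap('scene','z4',(335,210,400,270),10)
E
```

```text
time: 26.6
tool_pos: [0.6663, -0.154, 0.2713]
tool_rot: [-0.442, 0.583, -0.399, 0.553]
contact_force: [1.3, -0.2, -2.5]
gripper_width: 0.186
tcp [ 0.6663 -0.154   0.2713] -> [ 0.6675 -0.163   0.2336] OFFSET units [ 0.025 -0.18  -0.754] TURN units [0.   0.02 0.02] sg -1 F [ 1.3 -0.2 -2.5] w 15.9 t 26.6 J [-0.22  0.13  1.49 -0.29  1.44 -0.27]
```

View pics/z4.png

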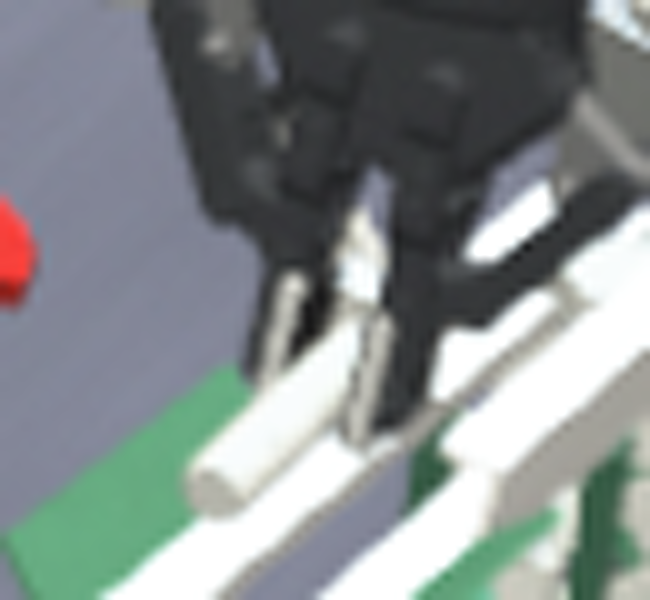

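View pics/p6t.png

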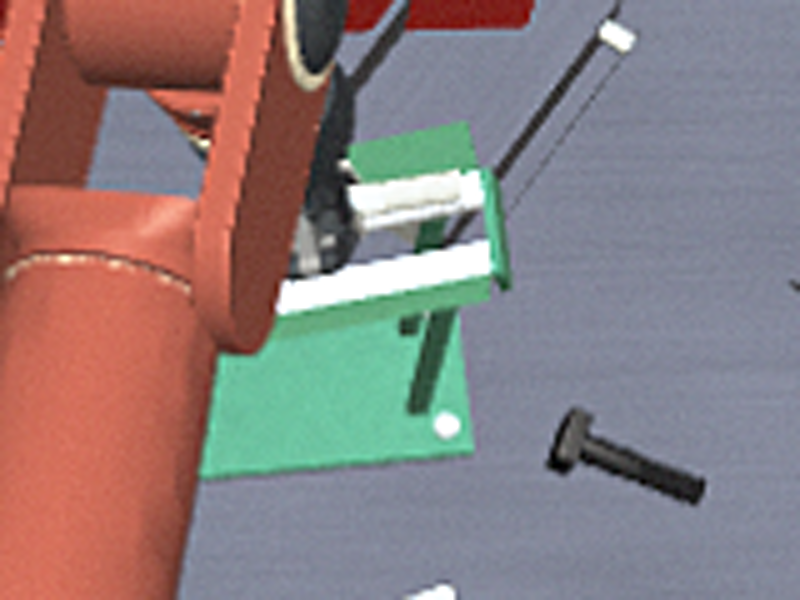

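This looks the same as the first bolt, with the tail over the slot and the head downhill. I'll lower it and check before release.

```bash
python3 -m jog '{"offset":[[0.01,-0.07,-0.3],[0.01,-0.07,-0.3],[0.01,-0.05,-0.17],[0,0,0],[0,0,0]],"angular":[[0,0,0],[0,0,0],[0,0,0],[0,0,0],[0,0,0]],"jaw":[8,8,8,8,8]}'
python3 - <<'E'
from bolts import *
from place import place
place(2)
s,p,r=cur();Rm=r.as_matrix();o,Tr=track(P)
print('grasp in track mm',((p-.0115*Rm[:,1]-o)@Tr*1e3).round(1))
snap('scene','z5',(335,220,400,280),10)
E
```

```text
time: 27.25
tool_pos: [0.6684, -0.1626, 0.2326]
tool_rot: [-0.442, 0.583, -0.398, 0.553]
contact_force: [-0.2, 0.3, -1.3]
gripper_width: 0.182
tcp [ 0.6684 -0.1626  0.2326] -> [ 0.6675 -0.1633  0.2326] OFFSET units [-0.018 -0.014  0.001] TURN units [0.   0.02 0.  ] sg -1 F [-0.2  0.3 -1.3] w 15.6 t 27.25 J [-0.23  0.16  1.52 -0.29  1.38 -0.27]
grasp in track mm [-209.4   -0.9   18.2]
```

View pics/z5.png

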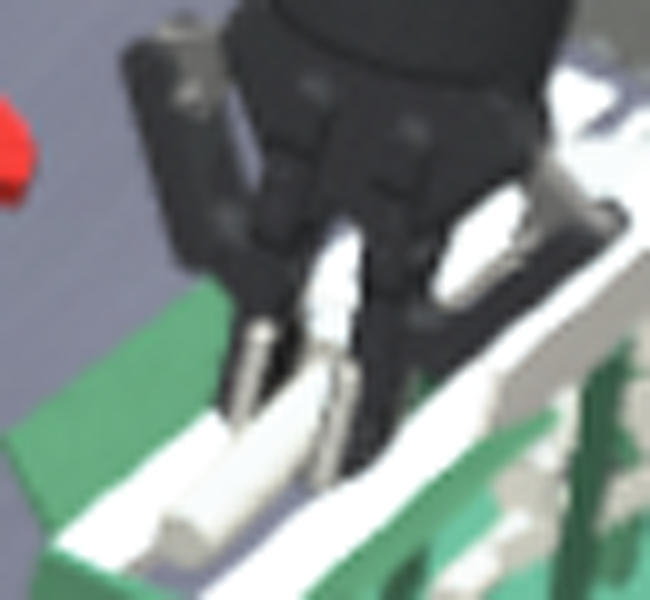

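```bash
python3 -m jog '{"offset":[[0,0,0],[0,0,0],[0,0,0],[0,0,0],[0,0,0],[0,0,0]],"angular":[[0,0,0],[0,0,0],[0,0,0],[0,0,0],[0,0,0],[0,0,0]],"jaw":[28,28,28,28,28,28]}'
python3 - <<'E'
from h import *
snap('scene','z6',(330,200,430,290),8)
E
```

```text
time: 27.9
tool_pos: [0.6687, -0.1625, 0.2336]
tool_rot: [-0.442, 0.583, -0.398, 0.553]
contact_force: [-0.3, 0.6, 0.2]
gripper_width: 0.327
```

View pics/z6.png

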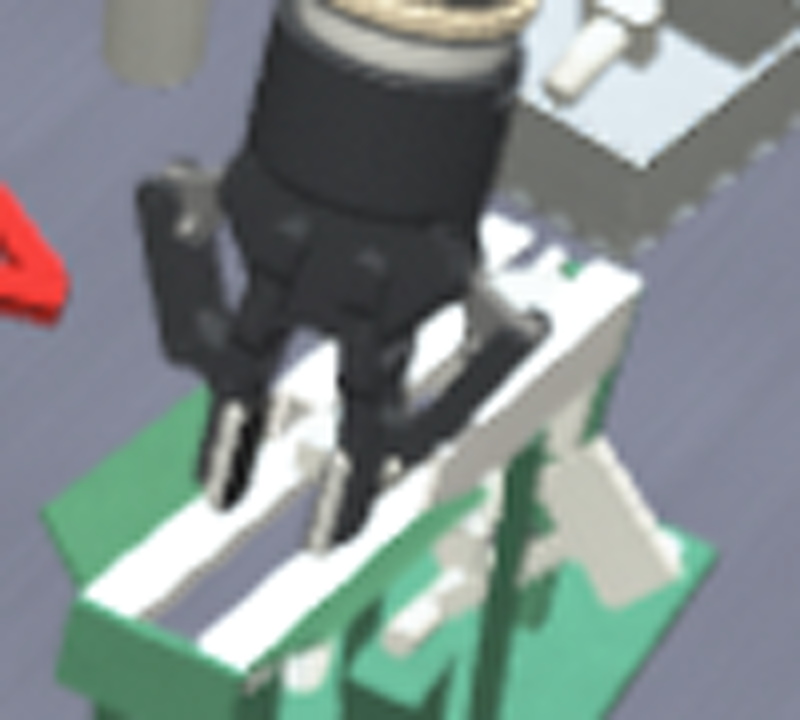

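The shank hangs below the rails at crop (305,670) and the head is around (315,455). It may be still moving or caught, so I'll wait a moment and look again before lifting.

```bash
python3 -m jog '{"offset":[[0,0,0],[0,0,0],[0,0,0]],"angular":[[0,0,0],[0,0,0],[0,0,0]],"jaw":[28,28,28]}'
python3 - <<'E'
from h import *
snap('scene','z7',(330,200,430,290),8);snap('top','z7t',(290,100,410,200),6)
E
```

```text
time: 28.25
tool_pos: [0.6687, -0.1626, 0.2334]
tool_rot: [-0.442, 0.583, -0.398, 0.553]
contact_force: [-0.7, 0.4, -0.3]
gripper_width: 0.325
```

View pics/z7.png

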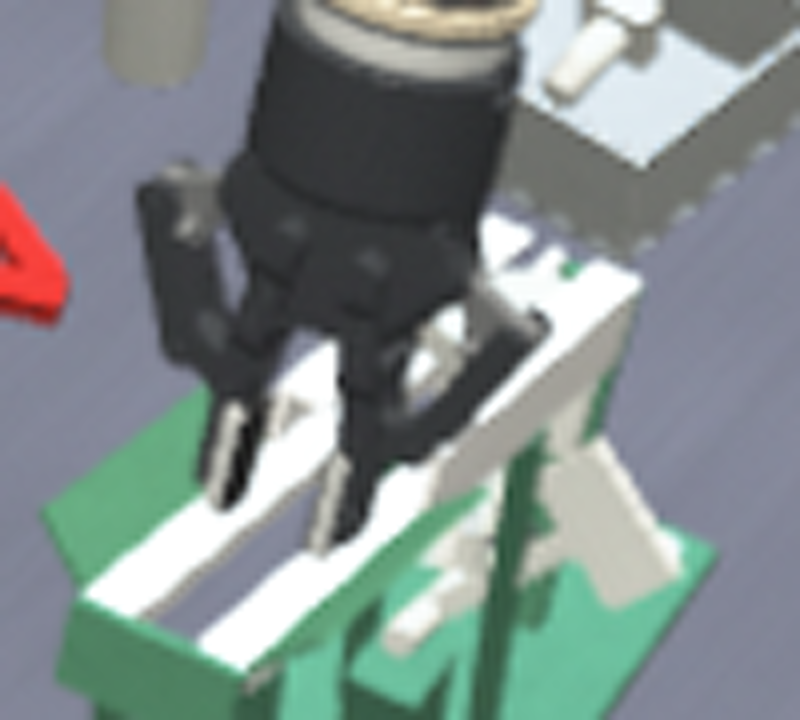

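View pics/z7t.png

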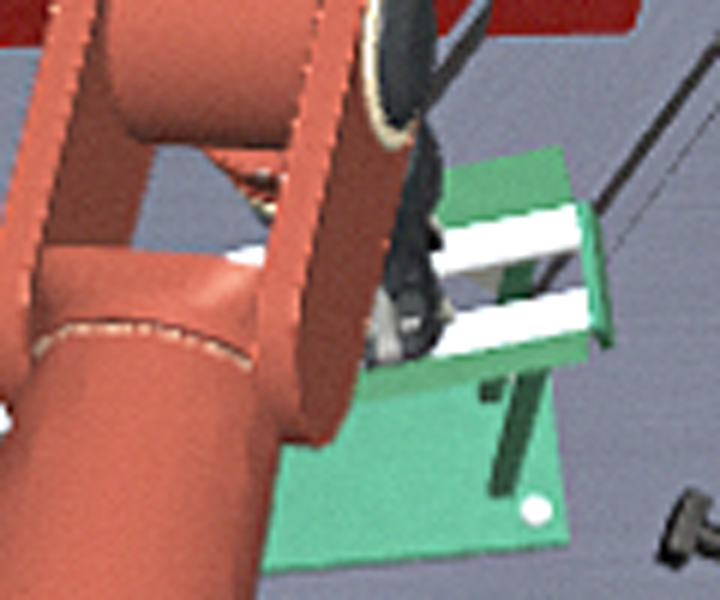

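It has slid on downhill, and there's a head under the lips around crop (450,340). I'll lift away, move back and check the queue and bolt B.

```bash
python3 -m jog '{"offset":[[0,0.1,0.4],[0,0.18,0.6],[0,0.18,0.6],[-0.4,0,0.7],[-0.6,0,0.6],[-0.8,-0.5,0],[-0.8,-0.5,0],[-0.8,-0.8,0],[-0.4,-0.8,0],[0,-0.8,0],[0,-0.4,0],[0,0,0]],"angular":[[0,0,0],[0,0,0],[0,0,0],[0,0,0],[0.35,0,0],[0.35,0,0],[0.35,0,0],[0.35,0,0],[0.35,0,0],[0.35,0,0],[0.35,0,0],[0.3,0,0]],"jaw":[28,28,28,28,28,28,45,45,45,45,45,45]}'
python3 - <<'E'
from bolts import *
ims=frames()
for n,b,k in(('scene',(310,200,440,350),4),('top',(250,95,410,215),5)):
    cv2.imwrite(f'pics/q2{n}.png',cv2.resize(ims[n][b[1]:b[3],b[0]:b[2]],None,fx=k,fy=k,interpolation=2))
q,c,m=fit(ims,np.load('bB.npy'));print(q.round(4),c.round());np.save('bB.npy',q)
overlay(ims,[q],'scene',(180,200,340,370),4,'r3s');overlay(ims,[q],'top',(320,190,480,280),5,'r3t')
g,j=target(q)
for f in(1,-1):go(grasp=g+[0,0,.12],jaw=j,flip=f,back=.011)
E
```

```text
time: 29.55
tool_pos: [0.4824, -0.3273, 0.378]
tool_rot: [0.521, -0.512, 0.475, -0.491]
contact_force: [-0.7, -0.1, 0.5]
gripper_width: 0.529
[ 0.4831 -0.22    0.2932] 1268.0
tcp [ 0.4831 -0.3255  0.3781] -> [ 0.4965 -0.216   0.1235] OFFSET units [ 0.269  2.191 -5.092] TURN units [-0.16  0.24 17.13] sg 1 F [ 0.2  0.  -1.3] w 45.1 t 29.65 J [-0.73 -0.11  1.53  0.01  1.7  -0.79]
tcp [ 0.4831 -0.3255  0.3781] -> [ 0.4965 -0.216   0.1235] OFFSET units [ 0.269  2.191 -5.092] TURN units [  0.22   0.15 -12.86] sg -1 F [ 0.2  0.  -1.3] w 45.1 t 29.65 J [-0.73 -0.11  1.53  0.01  1.7  -0.79]
```

View pics/q2scene.png

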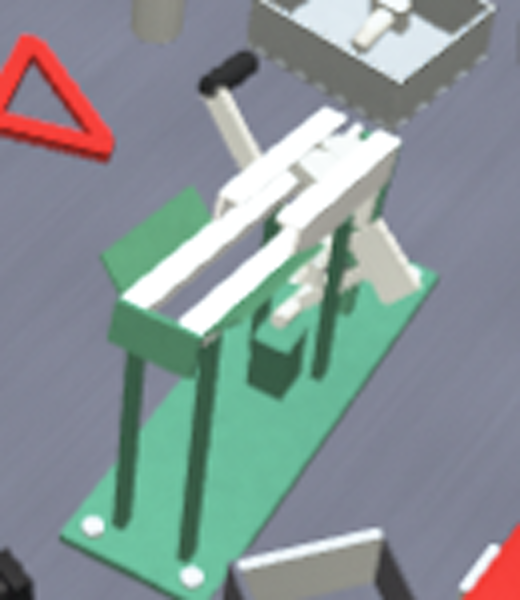

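View pics/q2top.png

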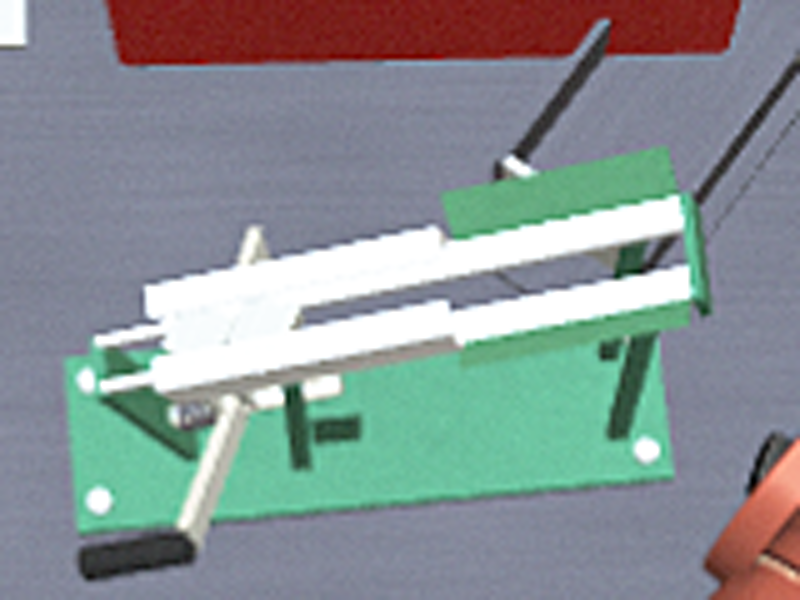

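View pics/r3t.png

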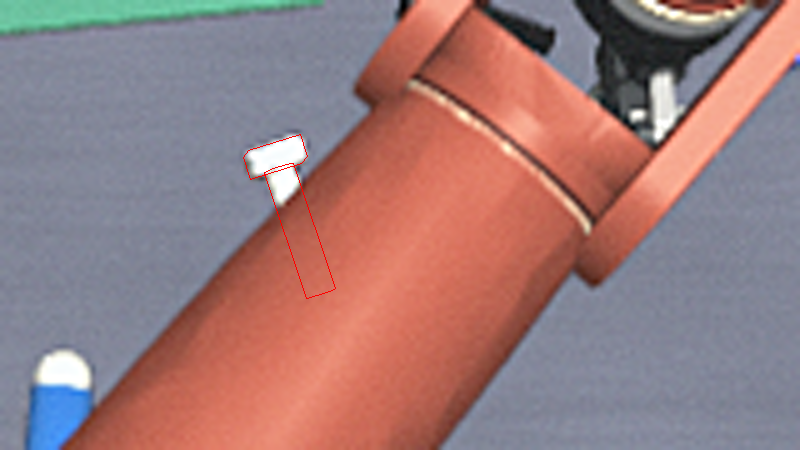

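View pics/r3s.png

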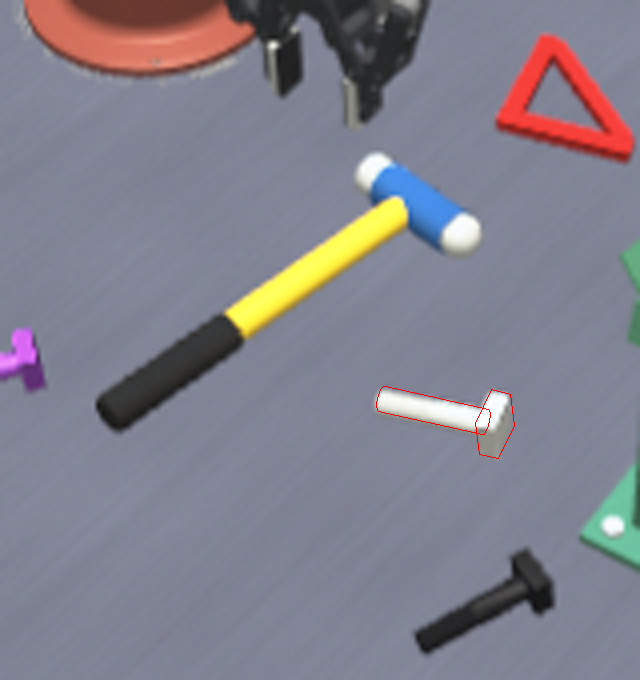

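```bash
python3 -m jog '{"offset":[[0.03,0.24,0],[0.03,0.24,0],[0.03,0.24,0],[0.03,0.24,0],[0.03,0.24,0],[0.03,0.24,0],[0.03,0.24,-0.3],[0.03,0.24,-0.5],[0.03,0.24,-0.6],[0,0,-0.6],[0,0,-0.6],[0,0,-0.6]],"angular":[[0.02,0.01,-1],[0.02,0.01,-1],[0.02,0.01,-1],[0.02,0.01,-1],[0.02,0.01,-1],[0.02,0.01,-1],[0.02,0.01,-1],[0.02,0.01,-1],[0.02,0.01,-1],[0.02,0.01,-1],[0.02,0.01,-1],[0,0,-1]],"jaw":[50,50,50,50,50,50,50,50,50,50,50,50]}'
python3 -m jog '{"offset":[[0,0,-0.6],[0,0,-0.6],[0,0,-0.6],[0,0,0],[0,0,0]],"angular":[[0,0,-0.8],[0,0,0],[0,0,0],[0,0,0],[0,0,0]],"jaw":[50,50,50,50,50]}'
python3 - <<'E'
from bolts import *
q=np.array([.4831,-.2209,.305]);np.save('bB.npy',q)
g,j=target(q);go(grasp=g,jaw=j,flip=-1,back=.011)
snap('scene','z8',(220,200,340,340),4)
E
```

```text
time: 30.85
tool_pos: [0.4971, -0.2151, 0.2178]
tool_rot: [-0.137, 0.133, -0.692, 0.696]
contact_force: [0.4, -0.4, 0.1]
gripper_width: 0.586
time: 31.35
tool_pos: [0.497, -0.2158, 0.1289]
tool_rot: [-0.108, 0.105, -0.698, 0.7]
contact_force: [0.7, 0.4, 1.3]
gripper_width: 0.586
tcp [ 0.497  -0.2158  0.1289] -> [ 0.4965 -0.2167  0.0035] OFFSET units [-0.011 -0.017 -2.508] TURN units [0.03 0.04 0.02] sg -1 F [0.7 0.4 1.3] w 50.0 t 31.35 J [-0.55 -0.06  1.9  -0.    1.29  0.72]
```

View pics/z8.png

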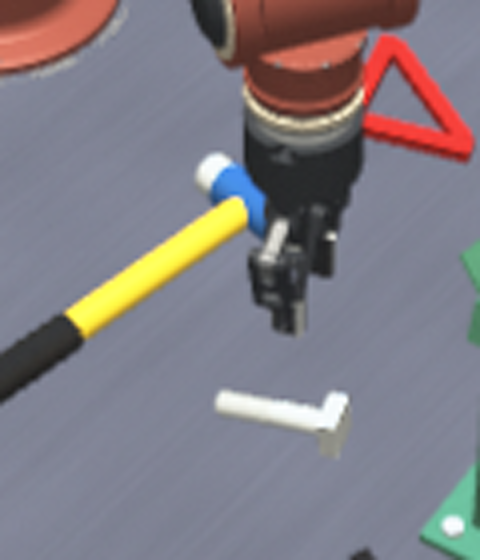

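The gripper is aligned over B, so I'll go down.

```bash
python3 -m jog '{"offset":[[-0.01,-0.02,-0.6],[0,0,-0.6],[0,0,-0.6],[0,0,-0.5],[0,0,0],[0,0,0]],"angular":[[0.03,0.04,0.02],[0,0,0],[0,0,0],[0,0,0],[0,0,0],[0,0,0]],"jaw":[50,50,50,50,50,50]}'
python3 - <<'E'
from bolts import *
g,j=target(np.load('bB.npy'));go(grasp=g,jaw=j,flip=-1,back=.011)
E
```

```text
time: 32.0
tool_pos: [0.4977, -0.2185, 0.0155]
tool_rot: [-0.108, 0.106, -0.698, 0.7]
contact_force: [0.7, 0.1, -0.8]
gripper_width: 0.587
tcp [ 0.4977 -0.2185  0.0155] -> [ 0.4965 -0.2167  0.0035] OFFSET units [-0.025  0.036 -0.241] TURN units [0.02 0.03 0.01] sg -1 F [ 0.7  0.1 -0.8] w 50.1 t 32.0 J [-0.55  0.1   1.96 -0.    1.09  0.72]
```

```bash
python3 -m jog '{"offset":[[-0.02,0.03,-0.12],[0,0,-0.11],[0,0,0],[0,0,0],[0,0,0],[0,0,0],[0,0,0],[0,0,0]],"angular":[[0,0,0],[0,0,0],[0,0,0],[0,0,0],[0,0,0],[0,0,0],[0,0,0],[0,0,0]],"jaw":[50,50,45,35,25,15,8,8]}'
python3 -m jog '{"offset":[[0,0,0.5],[0,0,0.8],[0,0,0.9],[0,0,0.9],[0,0,0.9],[0,0,0.9],[0,0,0.9],[0,0,0.9],[0,0,0]],"angular":[[0,0,0],[0,0,0],[0,0,0],[0,0,0],[0,0,0],[0,0,0],[0,0,0],[0,0,0],[0,0,0]],"jaw":[8,8,8,8,8,8,8,8,8]}'
python3 place.py 120
```

```text
time: 32.8
tool_pos: [0.4956, -0.2166, 0.0025]
tool_rot: [-0.107, 0.107, -0.699, 0.699]
contact_force: [-0.7, 1.4, 4.8]
gripper_width: 0.187
time: 33.7
tool_pos: [0.4974, -0.2176, 0.3449]
tool_rot: [-0.111, 0.103, -0.696, 0.702]
contact_force: [-0.1, -0.3, -1.8]
gripper_width: 0.185
tcp [ 0.4974 -0.2176  0.3449] -> [ 0.6649 -0.1289  0.3455] OFFSET units [3.35  1.774 0.011] TURN units [-2.55  1.85 12.7 ] sg -1 F [-0.1 -0.3 -1.8] w 15.8 t 33.7 J [-0.55 -0.19  1.66 -0.    1.66  0.72]
```

```bash
python3 -m jog '{"offset":[[0.26,0.14,0.04],[0.26,0.14,0.04],[0.26,0.14,0.02],[0.26,0.14,0],[0.26,0.14,0],[0.26,0.14,0],[0.26,0.14,0],[0.26,0.14,0],[0.26,0.14,0],[0.26,0.14,0],[0.26,0.14,0],[0.26,0.14,0]],"angular":[[-0.195,0.14,0.98],[-0.195,0.14,0.98],[-0.195,0.14,0.98],[-0.195,0.14,0.98],[-0.195,0.14,0.98],[-0.195,0.14,0.98],[-0.195,0.14,0.98],[-0.195,0.14,0.98],[-0.195,0.14,0.98],[-0.195,0.14,0.98],[-0.195,0.14,0.98],[-0.195,0.14,0.98]],"jaw":[8,8,8,8,8,8,8,8,8,8,8,8]}'
python3 -m jog '{"offset":[[0.25,0.1,0],[0,0,0],[0,0,0]],"angular":[[-0.2,0.15,0.95],[0,0,0],[0,0,0]],"jaw":[8,8,8]}'
python3 place.py 40 p7
```

```text
time: 34.9
tool_pos: [0.6512, -0.1317, 0.3386]
tool_rot: [-0.419, 0.56, -0.43, 0.57]
contact_force: [-0.3, -0.9, -2.5]
gripper_width: 0.186
time: 35.2
tool_pos: [0.6631, -0.1272, 0.3396]
tool_rot: [-0.437, 0.588, -0.401, 0.551]
contact_force: [-0.1, -0.2, -2.2]
gripper_width: 0.185
tcp [ 0.6631 -0.1272  0.3396] -> [ 0.6667 -0.1522  0.269 ] OFFSET units [ 0.072 -0.501 -1.414] TURN units [ 0.06 -0.11  0.04] sg -1 F [-0.1 -0.2 -2.2] w 15.8 t 35.2 J [-0.18  0.1   1.41 -0.29  1.57 -0.26]
```

View pics/p7s.png

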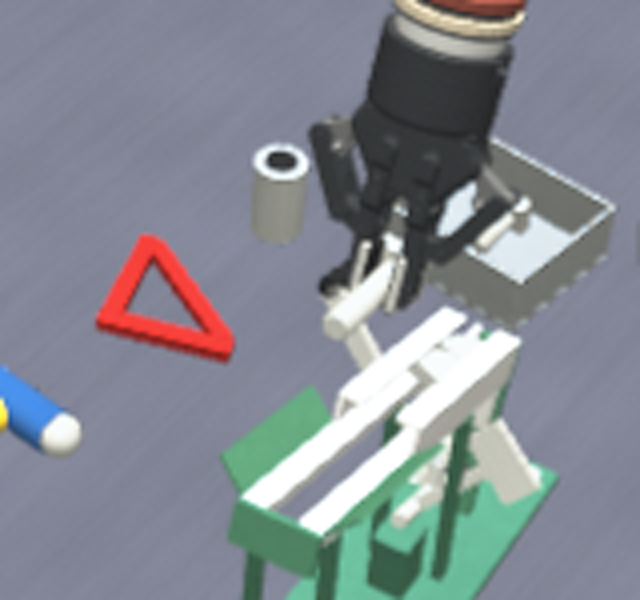

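```bash
python3 -m jog '{"offset":[[0.03,-0.18,-0.5],[0.03,-0.18,-0.5],[0.02,-0.15,-0.42],[0,-0.07,-0.3],[0,-0.07,-0.25],[0,0,0],[0,0,0]],"angular":[[0.06,-0.1,0.04],[0,0,0],[0,0,0],[0,0,0],[0,0,0],[0,0,0],[0,0,0]],"jaw":[8,8,8,8,8,8,8]}'
python3 - <<'E'
from bolts import *
from place import place
place(2)
s,p,r=cur();Rm=r.as_matrix();o,Tr=track(P)
print('grasp in track mm',((p-.0115*Rm[:,1]-o)@Tr*1e3).round(1))
snap('scene','z9',(335,210,400,270),10)
E
```

```text
time: 36.0
tool_pos: [0.668, -0.16, 0.2442]
tool_rot: [-0.443, 0.584, -0.397, 0.553]
contact_force: [-0.4, -0.8, -2.0]
gripper_width: 0.189
tcp [ 0.668  -0.16    0.2442] -> [ 0.6675 -0.1633  0.2326] OFFSET units [-0.01  -0.066 -0.232] TURN units [ 0.01  0.03 -0.02] sg -1 F [-0.4 -0.8 -2. ] w 16.1 t 36.0 J [-0.23  0.15  1.51 -0.29  1.4  -0.27]
grasp in track mm [-210.2   -0.7   30.1]
```

View pics/z9.png

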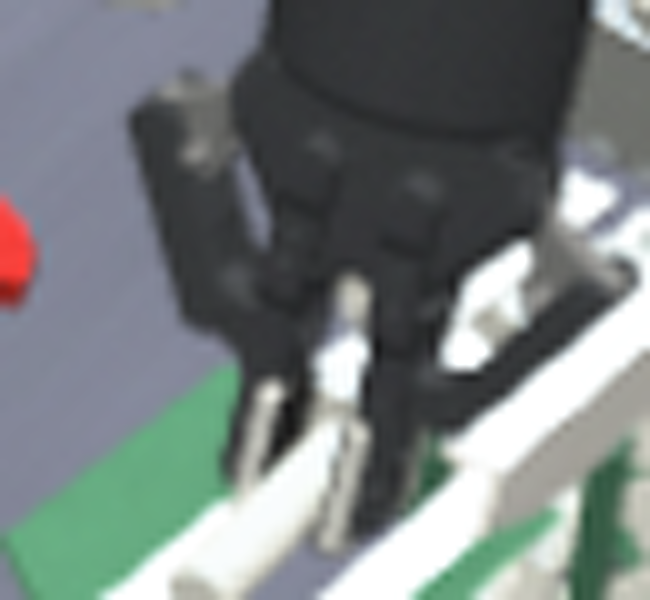

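```bash
python3 -m jog '{"offset":[[-0.01,-0.05,-0.14],[0,-0.02,-0.1],[0,0,0],[0,0,0]],"angular":[[0,0,0],[0,0,0],[0,0,0],[0,0,0]],"jaw":[8,8,8,8]}'
python3 -m jog '{"offset":[[0,0,0],[0,0,0],[0,0,0],[0,0,0],[0,0,0],[0,0,0],[0,0,0],[0,0,0],[0,0,0],[0,0,0]],"angular":[[0,0,0],[0,0,0],[0,0,0],[0,0,0],[0,0,0],[0,0,0],[0,0,0],[0,0,0],[0,0,0],[0,0,0]],"jaw":[28,28,28,28,28,28,28,28,28,28]}'
python3 - <<'E'
from h import *
snap('scene','z10',(330,200,430,290),8)
E
```

```text
time: 36.45
tool_pos: [0.6672, -0.1633, 0.2311]
tool_rot: [-0.443, 0.584, -0.398, 0.552]
contact_force: [0.1, 0.2, -2.4]
gripper_width: 0.185
time: 37.45
tool_pos: [0.6673, -0.1634, 0.2314]
tool_rot: [-0.443, 0.584, -0.398, 0.552]
contact_force: [-0.5, -0.4, -0.5]
gripper_width: 0.33
```

View pics/z10.png

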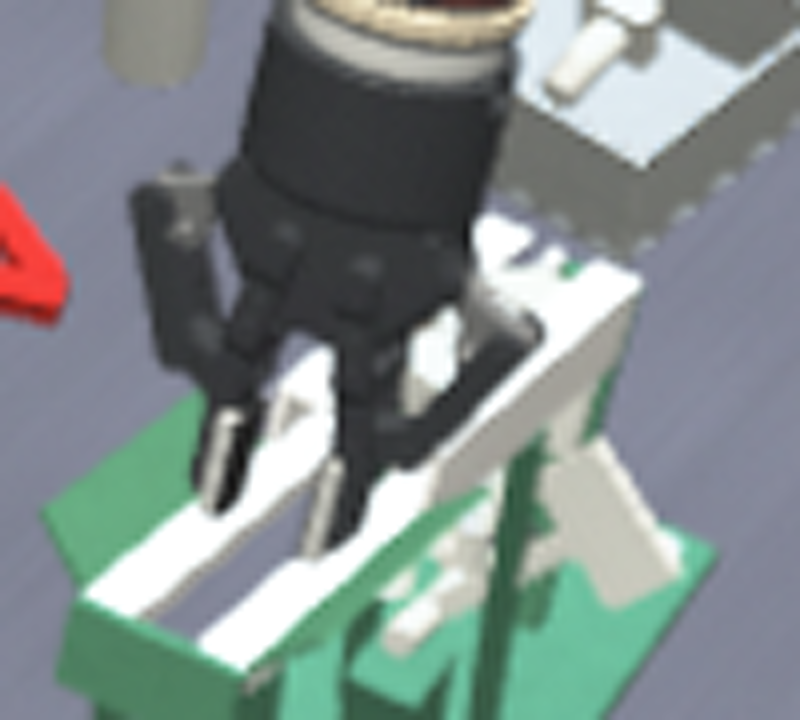

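The third bolt slid in. I'll lift off, look over the queue and the rest of the bench, then go to the lever.

```bash
python3 -m jog '{"offset":[[0,0.1,0.4],[0,0.18,0.6],[0,0.18,0.6],[-0.4,0,0.7],[-0.6,0,0.6],[-0.8,-0.3,0],[-0.8,-0.3,0],[-0.8,-0.3,0],[-0.6,-0.3,0],[0,0,0],[0,0,0]],"angular":[[0,0,0],[0,0,0],[0,0,0],[0,0,0],[0.4,0,0],[0.4,0,0],[0.4,0,0],[0.4,0,0],[0.4,0,0],[0.4,0,0],[0.4,0,0]],"jaw":[28,28,28,28,28,28,45,55,55,55,55]}'
python3 - <<'E'
from bolts import *
ims=frames()
for n in ims: cv2.imwrite(f'pics/q3{n}f.png',ims[n])
for n,b,k in(('scene',(310,200,440,350),4),('top',(250,95,410,215),5)):
    cv2.imwrite(f'pics/q3{n}.png',cv2.resize(ims[n][b[1]:b[3],b[0]:b[2]],None,fx=k,fy=k,interpolation=2))
go(grasp=tw(P,[41,113,3])[0]+[0,0,.12],jaw=track(P)[1][:,1],flip=-1)
E
```

```text
time: 38.6
tool_pos: [0.4664, -0.2009, 0.3772]
tool_rot: [0.523, -0.512, 0.474, -0.489]
contact_force: [-0.5, -0.3, 0.1]
gripper_width: 0.646
tcp [ 0.4669 -0.2013  0.3766] -> [0.5368 0.0665 0.2572] OFFSET units [ 1.398  5.357 -2.389] TURN units [0.03 0.24 0.04] sg -1 F [ 0.2  0.9 -0.2] w 55.0 t 38.7 J [-0.56 -0.29  1.69  0.01  1.72 -0.63]
```

View pics/q3scene.png

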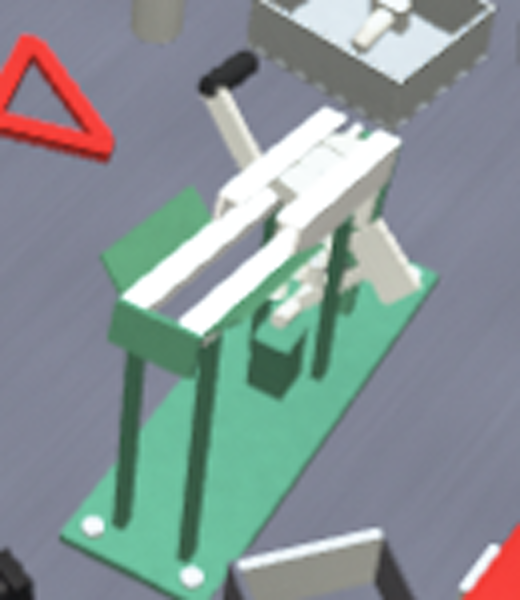

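View pics/q3top.png

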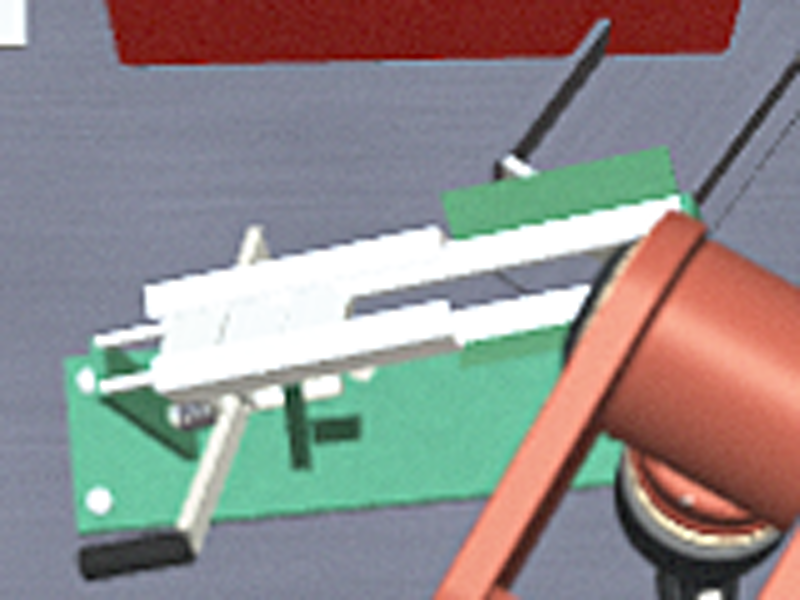

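View pics/q3scenef.png

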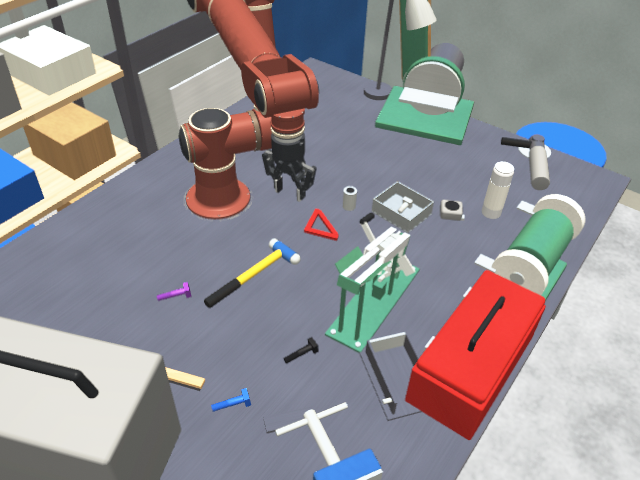

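View pics/q3topf.png

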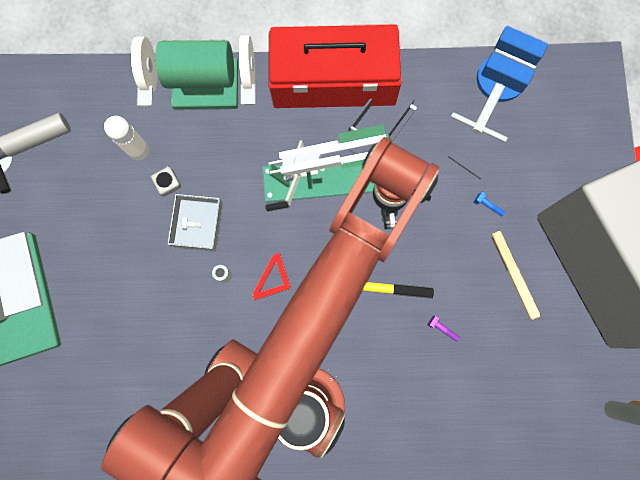

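All three long heads stand in line behind the gate (top-crop x 160–350), and no steel bolts are left on the bench. Now the lever.

```bash
python3 -m jog '{"offset":[[0.17,0.67,0],[0.17,0.67,0],[0.17,0.67,0],[0.17,0.67,0],[0.17,0.67,0],[0.17,0.67,0],[0.17,0.67,0],[0.2,0.67,-0.4],[0,0,-0.8],[0,0,-0.8],[0,0,-0.39],[0,0,0]],"angular":[[0,0.12,0.02],[0,0.12,0.02],[0,0,0],[0,0,0],[0,0,0],[0,0,0],[0,0,0],[0,0,0],[0,0,0],[0,0,0],[0,0,0],[0,0,0]],"jaw":[55,55,55,55,55,55,55,55,55,55,55,55]}'
python3 -m jog '{"offset":[[0,0,0]],"angular":[[0,0,0]],"jaw":[55]}'
python3 - <<'E'
from bolts import *
go(grasp=tw(P,[41,113,3])[0],jaw=track(P)[1][:,1],flip=-1)
E
```

```text
time: 39.9
tool_pos: [0.5346, 0.0682, 0.2524]
tool_rot: [-0.516, 0.522, -0.481, 0.479]
contact_force: [-0.3, -0.3, -0.7]
gripper_width: 0.646
time: 40.0
tool_pos: [0.537, 0.0679, 0.2576]
tool_rot: [-0.518, 0.52, -0.479, 0.481]
contact_force: [-0.2, -0.5, 0.1]
gripper_width: 0.644
tcp [0.537  0.0679 0.2576] -> [0.5368 0.0665 0.1372] OFFSET units [-0.004 -0.028 -2.408] TURN units [ 0.03  0.   -0.03] sg -1 F [-0.2 -0.5  0.1] w 55.0 t 40.0 J [-0.01 -0.16  1.78 -0.    1.53 -0.09]
```

```bash
python3 -m jog '{"offset":[[0,-0.02,-0.6],[0,0,-0.6],[0,0,-0.6],[0,0,-0.55],[0,0,0],[0,0,0],[0,0,0],[0,0,0],[0,0,0],[0,0,0]],"angular":[[0.03,0,0],[0,0,0],[0,0,0],[0,0,0],[0,0,0],[0,0,0],[0,0,0],[0,0,0],[0,0,0],[0,0,0]],"jaw":[55,55,55,55,40,25,15,10,10,10]}'
python3 -m jog '{"offset":[[-0.18,-0.08,-0.2],[-0.165,-0.08,-0.21],[-0.145,-0.08,-0.23],[-0.12,-0.08,-0.24],[-0.1,-0.08,-0.25],[-0.08,-0.08,-0.255],[-0.055,-0.08,-0.26],[-0.04,-0.06,-0.2],[-0.01,-0.03,-0.17],[0,0,0],[0,0,0]],"angular":[[0,0,0],[0,0,0],[0,0,0],[0,0,0],[0,0,0],[0,0,0],[0,0,0],[0,0,0],[0,0,0],[0,0,0],[0,0,0]],"jaw":[10,10,10,10,10,10,10,10,10,10,10]}'
```

```text
time: 41.0
tool_pos: [0.5363, 0.0665, 0.1425]
tool_rot: [-0.518, 0.52, -0.48, 0.48]
contact_force: [-8.5, -0.4, 4.0]
gripper_width: 0.207
time: 42.1
tool_pos: [0.4925, 0.0325, 0.0424]
tool_rot: [-0.518, 0.521, -0.48, 0.48]
contact_force: [-14.1, -6.5, 12.0]
gripper_width: 0.21
```

```bash
python3 -m jog '{"offset":[[0,-0.01,-0.06],[0,0,-0.02],[0,0,0],[0,0,0],[0,0,0]],"angular":[[0,0,0],[0,0,0],[0,0,0],[0,0,0],[0,0,0]],"jaw":[10,10,10,10,10]}'
python3 - <<'E'
from h import *
snap('scene','w1',(310,180,440,320),4);snap('top','w1t',(230,110,390,230),5)
E
```

```text
time: 42.6
tool_pos: [0.4923, 0.0319, 0.04]
tool_rot: [-0.517, 0.521, -0.48, 0.48]
contact_force: [-19.3, -6.2, 22.6]
gripper_width: 0.209
```

View pics/w1.png

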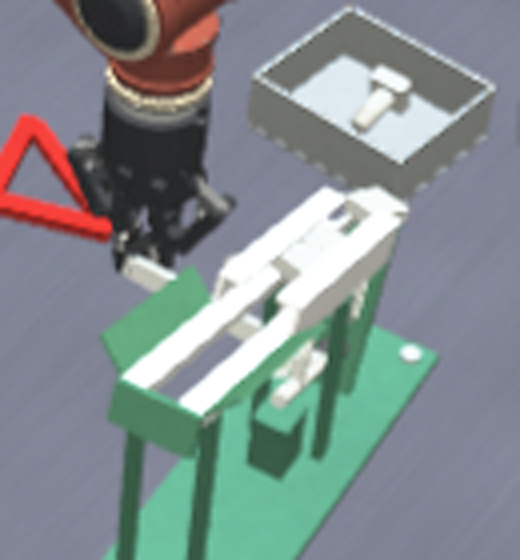

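View pics/w1t.png

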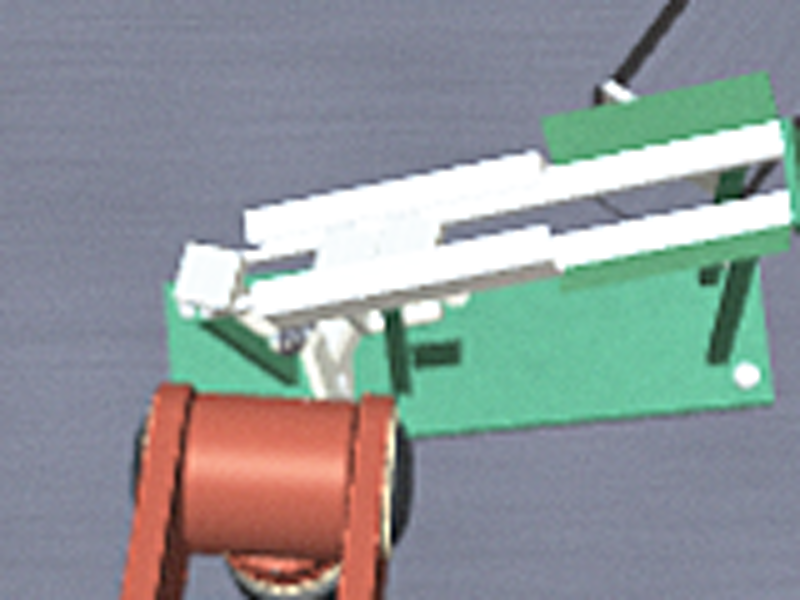

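One bolt is in the nest (crop (207,280)) and the other two are held at (380,235). I'll ride the lever back up, release it and withdraw.

```bash
python3 -m jog '{"offset":[[0.02,0.09,0.3],[0.055,0.08,0.26],[0.08,0.08,0.255],[0.1,0.08,0.25],[0.12,0.08,0.24],[0.145,0.08,0.23],[0.165,0.08,0.21],[0.18,0.08,0.2],[0.01,0.02,0.03],[0,0,0]],"angular":[[0,0,0],[0,0,0],[0,0,0],[0,0,0],[0,0,0],[0,0,0],[0,0,0],[0,0,0],[0,0,0],[0,0,0]],"jaw":[10,10,10,10,10,10,10,10,10,10]}'
python3 -m jog '{"offset":[[0,0,0],[0,0,0],[0,0,0],[0,0,0],[0,0,0.6],[0,0,0.8],[0,0,0.8],[0,0,0.8],[-0.5,0,0.6],[-0.8,-0.8,0],[-0.5,-0.8,0],[0,0,0]],"angular":[[0,0,0],[0,0,0],[0,0,0],[0,0,0],[0,0,0],[0,0,0],[0,0,0],[0,0,0],[0,0,0],[0,0,0],[0,0,0],[0,0,0]],"jaw":[30,45,60,60,60,60,60,60,60,60,60,60]}'
python3 -m jog '{"offset":[[0,-0.8,0],[0,-0.8,0],[0,-0.8,0],[0,-0.8,0],[0,0,0],[0,0,0],[0,0,0],[0,0,0],[0,0,0],[0,0,0]],"angular":[[0,0,0],[0,0,0],[0,0,0],[0,0,0],[0,0,0],[0,0,0],[0,0,0],[0,0,0],[0,0,0],[0,0,0]],"jaw":[60,60,60,60,60,60,60,60,60,60]}'
python3 - <<'E'
from h import *
ims={n:manip.grab_frame(n) for n in('scene','top')}
cv2.imwrite('pics/fs.png',ims['scene']);cv2.imwrite('pics/ft.png',ims['top'])
for n,b,k in(('scene',(310,180,440,320),4),('top',(250,95,410,215),5)):
    cv2.imwrite(f'pics/f4{n}.png',cv2.resize(ims[n][b[1]:b[3],b[0]:b[2]],None,fx=k,fy=k,interpolation=2))
E
```

```text
time: 43.7
tool_pos: [0.535, 0.0659, 0.1405]
tool_rot: [-0.517, 0.521, -0.48, 0.48]
contact_force: [-21.5, -5.4, 23.2]
gripper_width: 0.216
time: 44.9
tool_pos: [0.4488, -0.0112, 0.3141]
tool_rot: [-0.518, 0.518, -0.481, 0.482]
contact_force: [0.9, 0.4, -0.3]
gripper_width: 0.704
time: 45.9
tool_pos: [0.4506, -0.1675, 0.3136]
tool_rot: [-0.519, 0.519, -0.48, 0.48]
contact_force: [-0.5, 0.2, 0.4]
gripper_width: 0.701
```

View pics/f4scene.png

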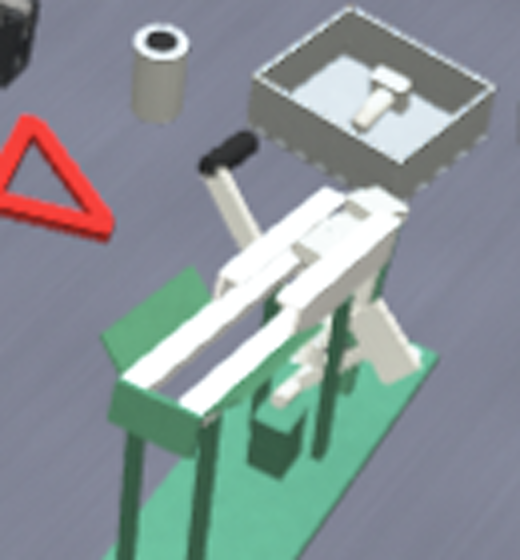

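View pics/f4top.png

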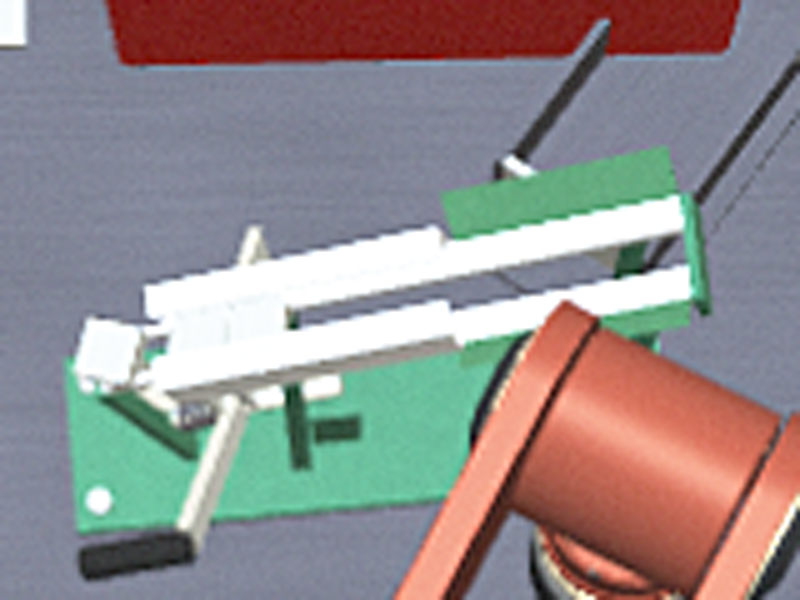

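View pics/fs.png

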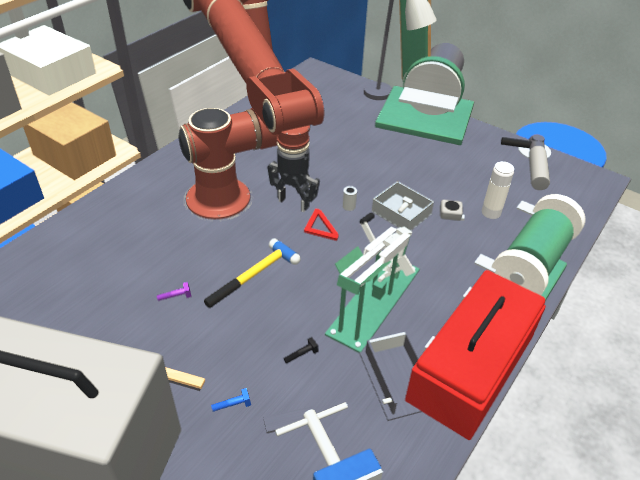

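View pics/ft.png

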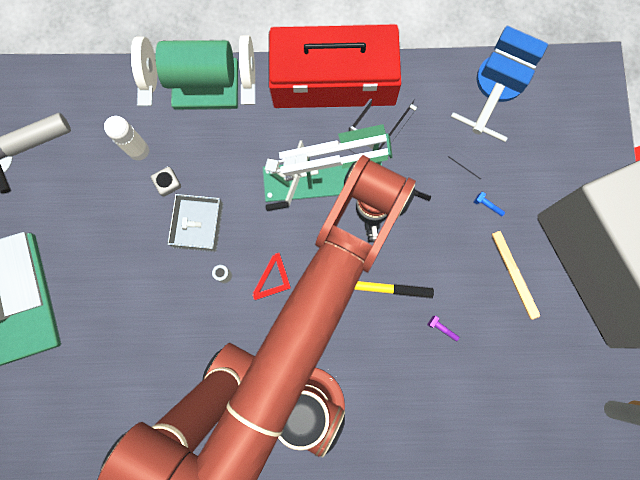

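The final state is right:
- One long bolt is in the nest at top-crop (110,350).
- Two are queued at the gate at (200,330) and (258,320).
- The lever is up, the short bolt is in the scrap box, and the hammer and tape are where they were.

Run:
```python
from plant import manip
print(manip.job_done())
```

```text
the job is handed in; nothing more can be done
None
```

The feeder is changed over to the long bolts, and I handed the job in at about 46 s of the 210 s allowed.

- **Short bolt:** I worked the lever to its stop and rode it back up. The old bolt ran into the nest, and I put it in the scrap box.
- **Long bolts:** There were three loose steel bolts on the bench, and all three went into the mouth of the chute one at a time. One had been knocked about 5 cm aside during the run, so I found it again in the pictures before picking it. The black, blue and purple look-alikes were left alone.
- **Second lever stroke:** I worked the lever once more, to the stop and back.

**Last checks:** The final pictures show one long bolt in the nest, two queued head up behind the gate and the lever back at rest. The short bolt is in the box, no steel bolts are left on the bench, and the gripper is clear of everything. The hammer and tape measure look unmoved, though in the last top view the arm hid the hammer head; the other camera showed it in place.

The reported positions lagged the commands by a few millimetres, so I re-measured before each pick and release. None of the final checks failed or disagreed.

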